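# Clamp box-section legs in the tack-up jig

## Task

Lay every loose 80 mm length of box section on the bed of the tack-up jig, side by side between the fence and the fixed stop, each pointing from fence to stop. Then wind the fence up until it grips them all firmly against the stop, turning its two T-knobs by turns a little at a time so that it stays square and is never more than 3 degrees askew, and last run the hexagonal lock nut fully down onto its block. Leave the other things on the table alone.

Things in the scene. Friction and masses are not known exactly. Their poses are not given: they have to be found in the camera images.
- jig: Steel jig fixed to the table. Origin under it on the table; x from fence to stop, y along the fence (leftwards seen from the robot), z up. Bed 290 x 420 mm (x -160..130, y -210..210 mm), top at z = 12 mm. Knob housings 44 mm square at (-85, +-170) mm, top z = 45. Clamp block 50 mm square at (-125, 0) mm, top z = 40, with a 25 mm stud up to z = 86 that carries the lock nut.
- stop_face (a point): Foot of the middle of the fixed stop's clamping face, on the bed (jig frame 95, 0, 12 mm), axes as the jig's. The stop is a bar 300 mm long (y -150..150), 20 mm thick, top at jig z = 50 mm.
- fence_mid (a point): Top of the fence's clamping face at its middle. The fence is a dark bar across the bed, 20 mm thick (x), 376 mm long (y), jig z 13..47 mm. This point starts at jig x = -25 to -16 mm and may go to 28 mm; at 15 mm (gap of 80 mm to the stop) the fence meets the pieces.
- fence: The fence bar; its y axis runs along the bar and is parallel to the jig's y when square. Skew = the angle between them (also from fence_left and fence_right, 340 mm apart). It must never exceed 0.06 rad (3.5 degrees, one end 20 mm ahead of the other) and must finish under 0.018.
- fence_left (a point): top of the left (jig +y) end of the fence's clamping face, 170 mm from its middle, z = 47 mm
- fence_right (a point): top of the right (jig -y) end of the fence's clamping face, 170 mm from its middle, z = 47 mm
- knob_left (a joint): Left T-knob, rad, grows clockwise from above; starts at 0 to 0.8, limit 4.8. Each rad clockwise moves the fence's left end (170 mm from its middle) 11 mm towards the stop, by a springy drive of 4 N/mm; the ends move independently. Turns with 0.2 N m, stays where left, holds about 18 N per end. 3.64 on both just meets the pieces, 3.9 to 4.0 grips them.
- knob_right (a joint): The same for the right T-knob and the fence's right end: also clockwise = towards the stop.
- knob_left_grip (a point): Left T-knob: black upright bar 64 mm long (point x), 14 mm thick (point y), 26 mm tall (jig z 52..78 mm). The point lies on its vertical turning axis at bar height, jig (-85, 170, 66) mm. Nothing stands beside the bar above z = 51 mm.
- knob_right_grip (a point): the same point on the right T-knob, jig (-85, -170, 66) mm
- lock_nut (a joint): Angle of the lock nut, rad, grows clockwise from above (running down); 3.4 = hard down on its block, a firm stop; counts as down from 3.25. Sinks 1.9 mm per rad, turns with 0.08 N m. Starts between 0.4 and 1.8. Leave it up until the fence is clamped.
- nut_grip (a point): Lock nut: hexagonal nut, 40 mm across flats, 28 mm tall, on the upright stud of the clamp block, in the middle of the jig's robot side. Point on its turning axis 16 mm above its underside; point y axis is square to a pair of flats (and every 60 degrees from it).
- piece_1: Cut length of square steel tube, 40 x 40 mm and 80 mm long (its x axis), 0.2 to 0.4 kg; origin at its centre, 20 mm above what it lies on. All alike; two or three of the four are present. Lay on any of its four long sides, x along the jig's x (either way round), within the stop's length; when clamped its centre is at jig x = 55 mm.
- piece_2: Cut length of square steel tube, 40 x 40 mm and 80 mm long (its x axis), 0.2 to 0.4 kg; origin at its centre, 20 mm above what it lies on. All alike; two or three of the four are present. Lay on any of its four long sides, x along the jig's x (either way round), within the stop's length; when clamped its centre is at jig x = 55 mm.
- piece_3: Cut length of square steel tube, 40 x 40 mm and 80 mm long (its x axis), 0.2 to 0.4 kg; origin at its centre, 20 mm above what it lies on. All alike; two or three of the four are present. Lay on any of its four long sides, x along the jig's x (either way round), within the stop's length; when clamped its centre is at jig x = 55 mm.
- piece_4: Cut length of square steel tube, 40 x 40 mm and 80 mm long (its x axis), 0.2 to 0.4 kg; origin at its centre, 20 mm above what it lies on. All alike; two or three of the four are present. Lay on any of its four long sides, x along the jig's x (either way round), within the stop's length; when clamped its centre is at jig x = 55 mm.
- hammer: bystander: hammer lying at the left, leave alone
- spray_can: bystander: upright metal can 66 mm across, 170 mm tall, leave alone
- weld_magnet: bystander: flat red square block 100 mm, leave alone
- brush: bystander: brush lying at the right near the robot, leave alone

How it is judged:
On the way, in this order (a step that is already met when the one before it is completed fails the run):
1. all the pieces lie on the bed between fence and stop, pointing along the jig, let go (x of piece_1 in the frame of jig between 0.012 and 0.06 m and y of piece_1 in the frame of jig between -0.13 and 0.13 m and z of piece_1 in the frame of jig between 0.028 and 0.036 m and angle between the x axis of each of piece_1, piece_2, piece_3, piece_4 and the x axis of jig, either way round below 0.2 rad and contact force between each of piece_1, piece_2, piece_3, piece_4 and the fingers below 0.1 N and x of piece_2 in the frame of jig between 0.012 and 0.06 m and y of piece_2 in the frame of jig between -0.13 and 0.13 m and z of piece_2 in the frame of jig between 0.028 and 0.036 m and x of piece_3 in the frame of jig between 0.012 and 0.06 m and y of piece_3 in the frame of jig between -0.13 and 0.13 m and z of piece_3 in the frame of jig between 0.028 and 0.036 m and x of piece_4 in the frame of jig between 0.012 and 0.06 m and y of piece_4 in the frame of jig between -0.13 and 0.13 m and z of piece_4 in the frame of jig between 0.028 and 0.036 m), for 0.2 s.
2. the fence grips all the pieces and stands square (x of fence_mid in the frame of jig between 0.0125 and 0.0175 m and angle between the y axis of fence and the y axis of jig, either way round below 0.018 rad and x of piece_1 in the frame of jig between 0.05 and 0.06 m and y of piece_1 in the frame of jig between -0.13 and 0.13 m and z of piece_1 in the frame of jig between 0.028 and 0.036 m and angle between the x axis of each of piece_1, piece_2, piece_3, piece_4 and the x axis of jig, either way round below 0.05 rad and contact force between each of piece_1, piece_2, piece_3, piece_4 and the fingers below 0.1 N and contact force between fence and piece_1 above 0.5 N and linear speed of each of piece_1, piece_2, piece_3, piece_4 below 0.01 m/s and x of piece_2 in the frame of jig between 0.05 and 0.06 m and y of piece_2 in the frame of jig between -0.13 and 0.13 m and z of piece_2 in the frame of jig between 0.028 and 0.036 m and contact force between fence and piece_2 above 0.5 N and x of piece_3 in the frame of jig between 0.05 and 0.06 m and y of piece_3 in the frame of jig between -0.13 and 0.13 m and z of piece_3 in the frame of jig between 0.028 and 0.036 m and contact force between fence and piece_3 above 0.5 N and x of piece_4 in the frame of jig between 0.05 and 0.06 m and y of piece_4 in the frame of jig between -0.13 and 0.13 m and z of piece_4 in the frame of jig between 0.028 and 0.036 m and contact force between fence and piece_4 above 0.5 N), for 0.2 s.
3. the lock nut is run down onto its block (value of joint lock_nut above 3.25 rad), for 0.2 s.
At the end, for the whole second after the job is handed in: Every piece lies on the bed against the stop (within 5 mm, within 3 degrees), touched by the fence with at least 0.5 N; fence face 77.5 to 82.5 mm from the stop at its middle and skew under 0.018 rad; lock nut at 3.25 rad or more; all at rest (all of step 2 and value of joint lock_nut above 3.25 rad).
It fails at once if the fence is skewed by more than 0.06 rad (angle between the y axis of fence and the y axis of jig, either way round above 0.06 rad).
It fails at once if a bystander is shoved more than 40 mm or the can is tipped (distance of any of hammer, spray_can, weld_magnet, brush from where it was at the start of the episode above 0.04 m or angle between spray_can's own z axis and vertical above 0.3 rad).
Of piece_1, piece_2, piece_3, piece_4 only 2 to 3 are there at a start; the rules pass over those that are not, and their reading is None.
At some moment in a run one of piece_1, piece_2, piece_3, piece_4 may be knocked a few centimetres aside while the robot is not near it.
Once in a run the grip may slacken for a moment while it holds something.
It also fails if it takes over 210 s, if anything falls off the work surface, if the arm or the gripper's body presses on something with over 40 N, if the wrist force passes 120 N, or if a joint passes its speed limit or range.

## Robot

A 6-joint arm with a two-finger parallel gripper is mounted at the origin on the work surface. World frame = base frame: x ahead of the robot, y to its left, z up, the work surface at z = 0. Lengths are in m, angles in rad, forces in N, time in s.
With the tool pointing down it reaches from about 0.425 to 0.95 m from the base axis. Payload 3.5 kg.
Tool frame: the origin (TCP) lies midway between the tips of the shut fingers; the grasp point (between the pads) lies 19 mm behind it; z points along the fingers, y is the direction in which the jaws open and shut (so a half turn about z gives the same grasp; the last joint's range is limited). The gripper opens to 85 mm and grips with 20 to 120 N. Pads are 22 mm wide; open, the fingers measure 114 mm over their backs; the gripper's body (76 mm by 85 mm) begins 54 mm behind the grasp point. The pads swing forward as they close: fully open they stand 13 mm farther back than shut.
Start: joints at [1.036, 0.286, 1.577, -0, 1.279, -0.15], TCP at [0.253, 0.626, 0.231] pointing down, gripper open.
Joint ranges: [-2.77, 2.77], [-0.9, 2.22], [0.21, 2.48], [-1.53, 4.67], [0.24, 2.81], [-2.84, 2.84]. Speed limits (rad/s): [2.79, 2.79, 3.14, 3.14, 3.14, 3.14].

## Interface

Orientations are given as a unit quaternion [x, y, z, w].
In Python, from plant import * gives the robot as it stands.
- The arm moves only by the shell command python3 -m jog 'ROWS' [FORCE]. ROWS is a JSON object of lists of equal length, an entry for each row: "travel": the shift along the world's x, y, z in mm, a list of three; "dr": the turn, a rotation vector about the world's x, y, z in degrees, a list of three; "jaw": the closure in counts, from 0 (fully open) to 255 (shut). In form: {"travel": [[x, y, z], ...], "dr": [[wx, wy, wz], ...], "jaw": [jaw, ...]}. A call has 1 to 5 rows; each row shifts and turns the commanded pose from where the row before left it; what a row does not reach is not made up. A row lasts 1/12 s, in which the tool goes at most 41.7 mm and 7.16 degrees, less where a joint would pass 70% of its speed; a pose out of reach is approached as far as the arm can. A call is refused whole if a number of a shift passes 41.7 or a number of a turn 7.16, either way. A call with a gripper value outside its range is refused whole. The fingers move at their own pace and stop on an object; FORCE is the grip in N (left out, the last holds). Time passes only in rows, so rows that do not move let the fingers close. It gives the time, the measured TCP pose, the force and the opening at its end, in the units of the state.
- get_state(): the state, without advancing time (a new reading comes with each control period).
- read_camera(name): name is "scene" or "top" or "wrist"; returns the picture (420x560x3 uint8, red, green, blue); there is no depth.
- camera_info(name): a dict with "K" (3x3 intrinsics, pixels), "k1" (the pictures are not rectified: a ray, as slopes to the right and down, at radius r is drawn at 1 + k1 r^2 times it, then the intrinsics apply), "R" (3x3) and "t" (3): a world point X has camera coordinates R X + t; the wrist camera has in their place "mount" (4x4, takes a point from camera to tool coordinates, whose origin is the TCP and whose axes are the flange's). Camera axes: x right, y down, z forward; pixel columns grow to the right and rows downward; lengths in m; the calibration is good to about 2 mm. A picture is of the moment at which its call begins: read the wrist's pose just before it. camera_info takes no time and is no camera call.
- sign_off(): hands the job in, once; it reports no verdict.
The state is a dict: "time": time; "qpos": joint angles; "dq": joint speeds; "joint_efforts": joint torques, N m; "eef_pos": TCP position; "tcp_rot": TCP orientation; "contact_force": force on the tool from outside, world axes, zero at the start; "wrist_torque": the same for the moment, N m; "opening": opening from 0.0 (shut) to 1.0 (fully open).
Only numpy, scipy, OpenCV 4.12 (cv2) and the standard library are available. Lean on these libraries where they do the work, as an engineer would, in place of code of your own. Each camera call takes 0.05 s, during which the arm holds its last target. There are 200 camera calls.

## Working session

There is one attempt and no reset: what is moved stays moved. The work goes in short steps, Python scripts to look and compute and a shell command to move; the robot and the scene stay as the last step left them, time stands still between calls to the robot, and variables do not carry over. Pictures are saved under pics/ and viewed, about 12 in all and at most 16, crops included, and the job is handed in when it is done.

```bash
ls; mkdir -p pics; python3 - <<'E'
from plant import *
import cv2
s=get_state();print(s)
for n in("top","scene"):
    im=read_camera(n);cv2.imwrite(f"pics/{n}0.png",im[:,:,::-1]);i=camera_info(n);print(n,i)
print(camera_info("wrist"))
E
```

```text
pics
{'time': 0.0, 'qpos': array([ 1.03598152e+00,  2.87162979e-01,  1.57820653e+00, -9.81108001e-06,
        1.27860596e+00, -1.50000455e-01]), 'dq': array([-0.00083479,  0.000545  ,  0.00035788, -0.00076434,  0.00019399,
        0.00030988]), 'joint_efforts': array([ 2.44861651e-03, -4.05973363e+01, -2.92632776e+01, -5.16608998e-05,
        5.73740312e-03,  1.51922217e-05]), 'eef_pos': array([0.25301523, 0.62506187, 0.22993299]), 'tcp_rot': array([ 1.91220676e-01,  9.81546348e-01, -1.12381776e-03, -3.95597359e-04]), 'contact_force': array([ 0.25963029, -0.00243157, -0.42354172]), 'wrist_torque': array([ 0.02410482, -0.03845153, -0.0299446 ]), 'opening': 1.0024014538888772}
top {'K': array([[527.79739695,   0.        , 287.89217854],
       [  0.        , 527.79739695, 216.03767367],
       [  0.        ,   0.        ,   1.        ]]), 'k1': -0.17799913230999378, 'R': array([[-0.01580758, -0.99987411,  0.00137425],
       [-0.99172362,  0.01550355, -0.12745154],
       [ 0.12741419, -0.00337758, -0.99184385]]), 't': array([0.01170612, 0.55954234, 1.47896445])}
scene {'K': array([[53
[... 216 characters left out ...]
1253415],
       [ 0.77635004,  0.3256202 , -0.53967778],
       [-0.50337886, -0.19498443, -0.84177835]]), 't': array([ 0.22067802, -0.37505918,  1.8713665 ])}
{'K': array([[337.97442759,   0.        , 270.27144516],
       [  0.        , 337.97442759, 210.75973058],
       [  0.        ,   0.        ,   1.        ]]), 'k1': -0.05791964317402545, 'mount': array([[-1.74285742e-04, -9.59940001e-01, -2.80205574e-01,
         7.21475073e-02],
       [ 9.99999766e-01,  1.80817203e-05, -6.83937384e-04,
        -2.52511486e-03],
       [ 6.61605452e-04, -2.80205628e-01,  9.59939773e-01,
        -1.42336236e-01],
       [ 0.00000000e+00,  0.00000000e+00,  0.00000000e+00,
         1.00000000e+00]])}
```

View pics/top0.png

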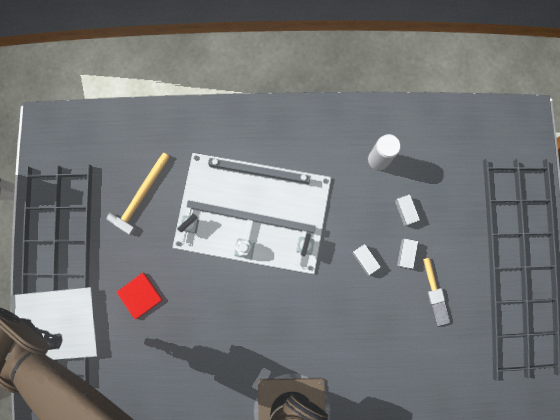

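View pics/scene0.png

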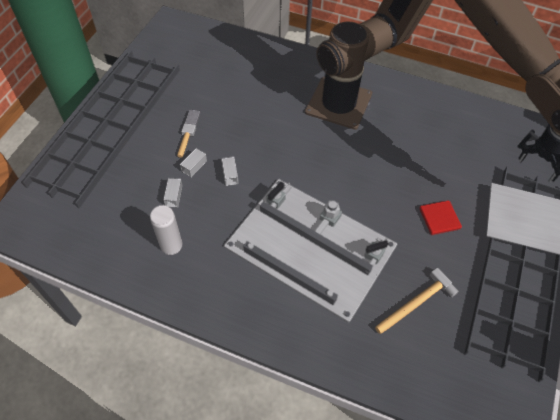

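The top view shows three pieces, at about (408,210), (367,261) and (409,253). The jig bed's corners are at about (192,154), (331,178), (316,273) and (174,247). The scene view confirms three pieces.

```bash
cat > h.py <<'E'
from plant import *
import cv2, numpy as np
from scipy.spatial.transform import Rotation as Ro
def cam(n,st=None):
    i=camera_info(n)
    if n!="wrist": return i["K"],i["k1"],i["R"],i["t"]
    T=np.eye(4);T[:3,:3]=Ro.from_quat(st["tcp_rot"]).as_matrix();T[:3,3]=st["eef_pos"]
    M=np.linalg.inv(T@i["mount"]);return i["K"],i["k1"],M[:3,:3],M[:3,3]
def rays(c,uv):
    K,k,R,t=c;p=cv2.undistortPoints(np.float64(uv).reshape(-1,1,2),K,np.array([k,0,0,0.])).reshape(-1,2)
    d=np.c_[p,np.ones(len(p))]@R;return -R.T@t,d
def plane(c,uv,z):
    o,d=rays(c,uv);return o+d*((z-o[2])/d[:,2])[:,None]
def tri(c1,u1,c2,u2):
    o1,d1=rays(c1,u1);o2,d2=rays(c2,u2);out=[]
    for a,b in zip(d1,d2):
        a=a/np.linalg.norm(a);b=b/np.linalg.norm(b)
        s=np.linalg.lstsq(np.c_[a,-b],o2-o1,rcond=None)[0];p,q=o1+s[0]*a,o2+s[1]*b
        out.append(np.r_[(p+q)/2,np.linalg.norm(p-q)])
    return np.array(out)
def proj(c,X):
    K,k,R,t=c;return cv2.projectPoints(np.float64(X).reshape(-1,1,3),cv2.Rodrigues(R)[0],t,K,np.array([k,0,0,0.]))[0].reshape(-1,2)
def shot(n,f):
    st=get_state();im=read_camera(n)[:,:,::-1].copy();cv2.imwrite(f"pics/{f}.png",im);return im,cam(n,st)
E
python3 - <<'E'
from h import *
for n in("top","scene"):
    im=cv2.imread(f"pics/{n}0.png");g=cv2.cvtColor(im,6);hsv=cv2.cvtColor(im,40)
    m=((g>120)&(hsv[:,:,1]<40)).astype(np.uint8)
    cs,_=cv2.findContours(m,0,1)
    for c in cs:
        a=cv2.contourArea(c)
        if a>120 :
            r=cv2.minAreaRect(c);P=plane(cam(n),cv2.boxPoints(r),0.04 if a<3000 else .012)
            print(n,a,np.round(r[0]),np.round(P[:,:2],3).tolist())
a=cv2.imread("pics/top0.png");b=cv2.imread("pics/scene0.png")
o=np.hstack([cv2.resize(a[140:285,165:340],None,fx=2.28,fy=2.28,interpolation=2),cv2.resize(a[185:285,340:450],None,fx=3.3,fy=3.3,interpolation=2)[:330]]) if 0 else None
A=cv2.resize(a[145:285,165:340],(500,400),interpolation=2);B=cv2.resize(a[185:285,345:430],(300,353),interpolation=2)
C=np.zeros((600,800,3),np.uint8);C[:400,:500]=A;C[:353,500:]=B
D=cv2.resize(b[145:210,155:245],(277,200),interpolation=2);C[400:,:277]=D
D=cv2.resize(b[175:320,220:400],(248,200),interpolation=2);C[400:,300:548]=D
cv2.imwrite("pics/c1.png",C)
E
```

```text
top 456.5 [438. 307.] [[0.337, -0.389], [0.346, -0.435], [0.244, -0.454], [0.236, -0.409]]
top 476.5 [404. 252.] [[0.494, -0.292], [0.492, -0.371], [0.403, -0.367], [0.405, -0.289]]
top 378.0 [119. 225.] [[0.501, 0.545], [0.583, 0.544], [0.578, 0.447], [0.496, 0.449]]
top 577.5 [403. 212.] [[0.619, -0.269], [0.649, -0.341], [0.515, -0.394], [0.486, -0.322]]
top 78819.0 [280. 190.] [[1.17, 1.0], [1.22, -0.918], [0.176, -0.854], [0.131, 0.878]]
scene 135.0 [556. 404.] [[0.827, 0.831], [0.745, 0.831], [0.742, 0.845], [0.824, 0.845]]
scene 212.0 [445. 281.] [[0.547, 0.455], [0.524, 0.466], [0.571, 0.54], [0.593, 0.528]]
scene 24309.5 [177. 384.] [[1.241, -0.639], [0.96, -0.718], [0.96, 0.469], [1.2, 0.444]]
scene 8667.5 [312. 243.] [[0.681, -0.124], [0.347, -0.104], [0.465, 0.345], [0.764, 0.287]]
scene 3726.0 [525. 218.] [[0.349, 0.562], [0.142, 0.566], [0.117, 0.823], [0.324, 0.803]]
scene 1003.0 [298. 205.] [[0.516, -0.047], [0.414, -0.042], [0.447, 0.104], [0.545, 0.094]]
scene 1324.5 [166. 216.] [[0.566, -0.429], [0.529, -0.34], [0.765, -0.216], [0.799, -0.297]]
scene 319.0 [230. 171.] [[0.41, -0.259], [0.386, -0.226], [0.479, -0.167], [0.501, -0.2]]
scene 361.0 [194. 161.] [[0.483, -0.372], [0.394, -0.352], [0.423, -0.295], [0.511, -0.315]]
scene 783.0 [ 16. 135.] [[0.657, -0.971], [0.481, -0.975], [0.507, -0.895], [0.679, -0.895]]
scene 156.0 [191. 122.] [[0.365, -0.428], [0.259, -0.453], [0.26, -0.41], [0.365, -0.386]]
scene 124.0 [99. 64.] [[0.198, -0.909], [0.155, -0.917], [0.179, -0.819], [0.221, -0.811]]
scene 203.5 [294.  34.] [[-0.208, -0.31], [-0.284, -0.321], [-0.269, -0.218], [-0.194, -0.209]]
scene 568.5 [267.  17.] [[-0.216, -0.455], [-0.439, -0.453], [-0.382, -0.34], [-0.168, -0.348]]
```

View pics/c1.png

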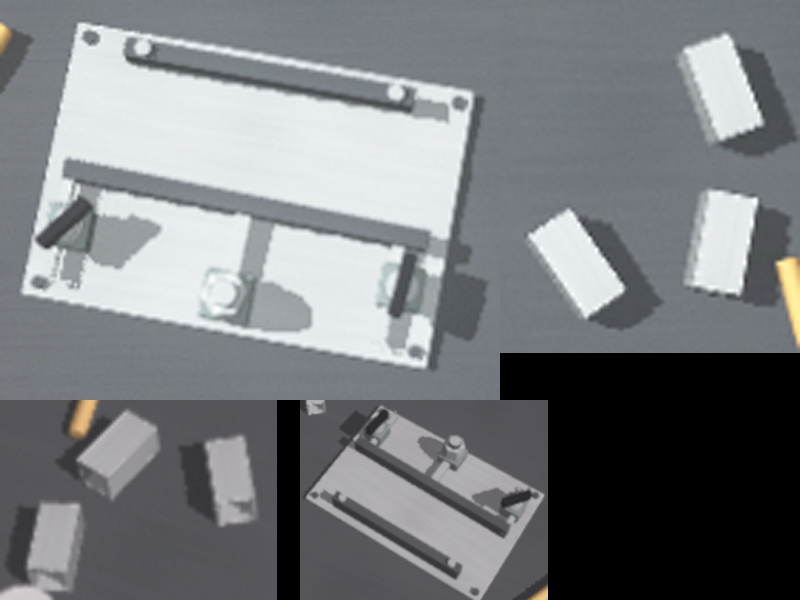

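Crop 1 shows the pieces' top faces, the bed corners, and the stop and fence bars clearly. I'll compute poses from those corners.

```bash
python3 - <<'E'
from h import *
c=cam("top")
J=np.array([[80,23],[475,92],[427,368],[22,293]])/2.857+[165,145]
P=plane(c,J,.012)[:,:2];print(P.round(4).tolist())
L=[np.linalg.norm(P[i]-P[(i+1)%4]) for i in range(4)];print(np.round(L,4))
# rigid fit
Q=np.array([[.13,.21],[.13,-.21],[-.16,-.21],[-.16,.21]])
pc,qc=P.mean(0),Q.mean(0);H=(Q-qc).T@(P-pc);th=np.arctan2(H[0,1]-H[1,0],H[0,0]+H[1,1])
R=np.array([[np.cos(th),-np.sin(th)],[np.sin(th),np.cos(th)]]);t=pc-R@qc
print("jig",t.round(4),np.degrees(th),(P-(Q@R.T+t)).round(4).tolist())
np.savez("jig0.npz",R=R,t=t,th=th)
for n,q in dict(A=[[686,47],[729,35],[763,125],[718,140]],B=[[537,233],[572,210],[624,288],[589,316]],C=[[708,190],[758,198],[744,294],[697,287]]).items():
    u=(np.array(q)-[500,0])/3.53+[345,185];X=plane(c,u,.04)[:,:2]
    l=(X[2]+X[3]-X[0]-X[1])/2;w=(X[1]+X[2]-X[0]-X[3])/2
    print(n,X.mean(0).round(4),np.linalg.norm(l).round(4),np.linalg.norm(w).round(4),"ang",np.degrees(np.arctan2(l[1],l[0])).round(1))
for n,x in dict(kl=[-.085,.17],kr=[-.085,-.17],nut=[-.125,0],slot=[.045,0]).items(): print(n,(R@x+t).round(4))
s=get_state();print(s["time"])
E
```

```text
[[0.7567, 0.2831], [0.6762, -0.1269], [0.3936, -0.0711], [0.4752, 0.3405]]
[0.4179 0.288  0.4196 0.2873]
jig [0.5902 0.1035] -11.221592783236643 [[-0.0018, -0.0011], [-0.0006, 0.0009], [0.0013, 0.0003], [0.0011, -0.0001]]
A [ 0.5726 -0.3464] 0.0799 0.0388 ang -162.4
B [ 0.4318 -0.2227] 0.0772 0.0353 ang -148.5
C [ 0.4451 -0.3433] 0.0793 0.0405 ang 170.2
kl [0.5399 0.2868]
kr [ 0.4737 -0.0467]
nut [0.4676 0.1278]
slot [0.6343 0.0947]
0.1
```

```bash
python3 -m jog '{"travel":[[27,-30,0],[27,-30,0],[27,-30,0],[27,-30,0],[27,-30,0]],"dr":[[0,0,1.1],[0,0,1.1],[0,0,1.1],[0,0,1.1],[0,0,1.1]],"jaw":[0,0,0,0,0]}' 60
python3 -m jog '{"travel":[[27,-30,6],[27,-30,6],[27,-30,6],[27,-30,6],[27,-30,6]],"dr":[[0,0,1.1],[0,0,1.1],[0,0,1.1],[0,0,1.1],[0,0,1.1]],"jaw":[0,0,0,0,0]}'
python3 -m jog '{"travel":[[0,-36,0],[0,-36,0],[0,-36,0],[0,0,0],[0,0,0]],"dr":[[0,0,0],[0,0,0],[0,0,0],[0,0,0],[0,0,0]],"jaw":[0,0,0,0,0]}'
python3 - <<'E'
from h import *
import pickle
im,c=shot("wrist","w1");pickle.dump(c,open("w1.pk","wb"))
E
python3 -m jog '{"travel":[[0,-36,0],[0,-36,0],[0,-36,0],[0,0,0],[0,0,0]],"dr":[[0,0,0],[0,0,0],[0,0,0],[0,0,0],[0,0,0]],"jaw":[0,0,0,0,0]}'
python3 - <<'E'
from h import *
import pickle
im,c=shot("wrist","w2");pickle.dump(c,open("w2.pk","wb"))
print(c)
E
python3 -m jog '{"travel":[[0,-38,0],[0,-38,0],[0,-38,0],[0,-38,0],[0,-38,0]],"dr":[[0,0,0],[0,0,0],[0,0,0],[0,0,0],[0,0,0]],"jaw":[0,0,0,0,0]}'
python3 -m jog '{"travel":[[0,-36,0],[0,-36,0],[0,-36,0],[0,0,0],[0,0,0]],"dr":[[0,0,0],[0,0,0],[0,0,0],[0,0,0],[0,0,0]],"jaw":[0,0,0,0,0]}'
python3 - <<'E'
from h import *
import pickle
im,c=shot("wrist","w3");pickle.dump(c,open("w3.pk","wb"))
E
python3 -m jog '{"travel":[[-35,-30,0],[-35,-30,0],[0,-30,0],[0,0,0],[0,0,0]],"dr":[[0,0,0],[0,0,0],[0,0,0],[0,0,0],[0,0,0]],"jaw":[0,0,0,0,0]}'
python3 - <<'E'
from h import *
import pickle
im,c=shot("wrist","w4");pickle.dump(c,open("w4.pk","wb"))
cv2.imwrite("pics/c2.png",cv2.resize(np.vstack([np.hstack([cv2.imread(f"pics/w{i}.png") for i in (a,a+1)]) for a in(1,3)]),(800,600)))
E
```

```text
time: 0.52
eef_pos: [0.3889, 0.474, 0.2307]
tcp_rot: [0.143, 0.99, -0.0, -0.0]
contact_force: [1.0, 0.2, 0.3]
opening: 0.998
time: 0.93
eef_pos: [0.524, 0.3238, 0.2611]
tcp_rot: [0.096, 0.995, -0.0, -0.0]
contact_force: [0.3, -0.5, 0.5]
opening: 1.0
time: 1.35
eef_pos: [0.5233, 0.216, 0.2609]
tcp_rot: [0.098, 0.995, 0.0, -0.0]
contact_force: [-0.3, 0.1, -0.1]
opening: 1.003
time: 1.82
eef_pos: [0.5234, 0.1096, 0.2612]
tcp_rot: [0.097, 0.995, 0.0, -0.0]
contact_force: [-0.6, -0.2, -0.6]
opening: 0.999
(array([[337.97442759,   0.        , 270.27144516],
       [  0.        , 337.97442759, 210.75973058],
       [  0.        ,   0.        ,   1.        ]]), -0.05791964317402545, array([[ 1.93015746e-01,  9.81195614e-01, -2.98278565e-04],
       [ 9.42035338e-01, -1.85227296e-01,  2.79750373e-01],
       [ 2.74434589e-01, -5.42772159e-02, -9.60072726e-01]]), array([-0.20609732, -0.5160384 ,  0.27003964]))
time: 2.28
eef_pos: [0.5238, -0.0798, 0.2614]
tcp_rot: [0.094, 0.996, 0.0, 0.0]
contact_force: [0.2, -0.8, -0.1]
opening: 1.001
time: 2.7
eef_pos: [0.524, -0.1882, 0.2609]
tcp_rot: [0.097, 0.995, 0.001, -0.0]
contact_force: [0.0, 0.5, 0.4]
opening: 1.002
time: 3.17
eef_pos: [0.4606, -0.2715, 0.2613]
tcp_rot: [0.096, 0.995, 0.0, 0.0]
contact_force: [1.0, 0.2, -0.7]
opening: 0.995
```

View pics/c2.png

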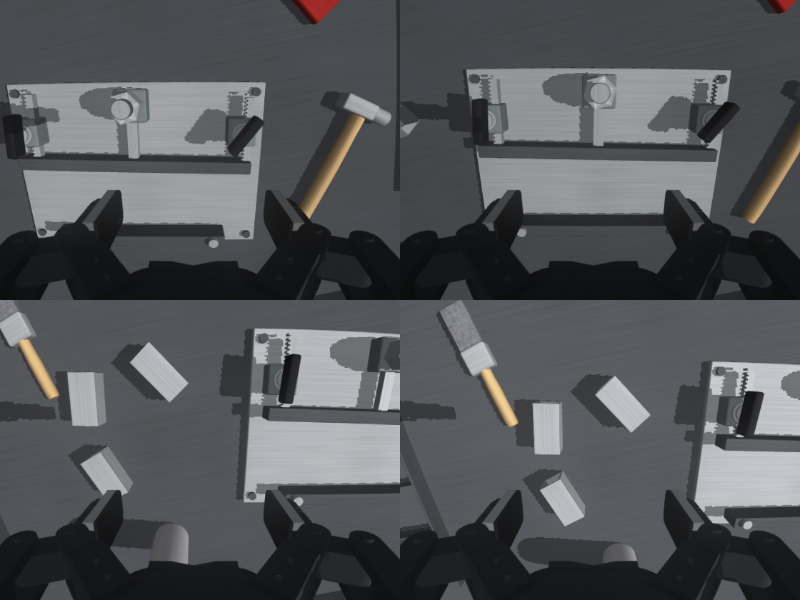

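Crop 2 shows four wrist views. The upper two show the jig with its nut, knobs, fence and stop. The lower two show all three pieces: C near (85,400)/(547,430), B near (158,372)/(622,405) and A near (105,470)/(562,498). The top faces are brighter than the sides. Next I'll segment them.

```bash
python3 - <<'E'
from h import *
import pickle
c3,c4=[pickle.load(open(f"w{i}.pk","rb")) for i in(3,4)]
pts={}
est=dict(A=(.5726,-.3464),B=(.4318,-.2227),C=(.4451,-.3433))
for i,c in((3,c3),(4,c4)):
    g=cv2.imread(f"pics/w{i}.png",0)
    for n,e in est.items():
        u=proj(c,[*e,.04])[0].round().astype(int)
        roi=cv2.GaussianBlur(g,(3,3),0)
        ref=np.median(g[u[1]-4:u[1]+5,u[0]-4:u[0]+5])
        m=(np.abs(roi.astype(float)-ref)<14).astype(np.uint8)
        m=cv2.morphologyEx(m,cv2.MORPH_CLOSE,np.ones((5,5)));m=cv2.morphologyEx(m,cv2.MORPH_OPEN,np.ones((5,5)))
        nl,lab,st,ce=cv2.connectedComponentsWithStats(m)
        l=lab[u[1],u[0]];k=(lab==l).astype(np.uint8)
        ct=max(cv2.findContours(k,0,1)[0],key=cv2.contourArea)
        r=cv2.minAreaRect(ct);bx=cv2.boxPoints(r)
        X=plane(c,ct.reshape(-1,2),.04)[:,:2].astype(np.float32);R=cv2.minAreaRect(X*1000)
        b=cv2.boxPoints(R);e1,e2=b[1]-b[0],b[2]-b[1];l=e1 if np.linalg.norm(e1)>np.linalg.norm(e2) else e2
        pts[n,i]=ce[lab[u[1],u[0]]] 
        print(i,n,u,ref,st[lab[u[1],u[0]]][4],"rect",np.round(R[0],1),np.round(R[1],1),"ang",round(np.degrees(np.arctan2(l[1],l[0]))%180,1),"cen",plane(c,[pts[n,i]],.04)[0,:2].round(4))
for n in est: print(n,"tri",tri(c3,[pts[n,3]],c4,[pts[n,4]]).round(4))
E
```

```text
3 A [147 248] 175.0 1645 rect [ 573.6 -348.3] [76.6 38.4] ang 18.4 cen [ 0.567  -0.3491]
3 B [222 102] 183.0 2828 rect [ 431.7 -222.1] [77.3 37.5] ang 33.4 cen [ 0.431  -0.2223]
3 C [116 138] 177.0 2574 rect [ 446.4 -343.5] [38.7 77.2] ang 167.6 cen [ 0.4449 -0.343 ]
4 A [229 283] 187.0 1794 rect [ 573.8 -348.5] [76.6 38.2] ang 18.3 cen [ 0.5728 -0.3486]
4 B [312 147] 192.0 2525 rect [ 431.8 -222.5] [76.7 37.3] ang 33.0 cen [ 0.4307 -0.223 ]
4 C [205 180] 188.0 2413 rect [ 446.3 -343.9] [38.3 77. ] ang 167.7 cen [ 0.4447 -0.3434]
A tri [[ 0.5642 -0.344   0.0537  0.0036]]
B tri [[ 4.309e-01 -2.227e-01  3.770e-02  1.000e-04]]
C tri [[ 4.449e-01 -3.438e-01  3.840e-02  1.000e-04]]
```

```bash
python3 - <<'E'
from h import *
import pickle
c1,c2=[pickle.load(open(f"w{i}.pk","rb")) for i in(1,2)]
d=[((8,83),(65,70)),((265,82),(331,70)),((254,238),(313,213))]
U=[]
for i in(0,1):
    g=cv2.imread(f"pics/w{i+1}.png",0)
    p=np.float32([x[i] for x in d]).reshape(-1,1,2)/.714
    U.append(cv2.cornerSubPix(g,p,(7,7),(-1,-1),(3,50,.01)).reshape(-1,2))
print(U);T=tri(c1,U[0],c2,U[1]);print("bed corners RR,RL,FL",T.round(4).tolist())
z=np.load("jig0.npz");R,t=z["R"],z["t"]
for c,u in((c1,U[0]),(c2,U[1])):
    P=plane(c,u,.012)[:,:2];print(P.round(4).tolist(),"jig:",((P-t)@R).round(4).tolist())
# edge scans in jig coordinates
for i,c in((1,c1),(2,c2)):
    g=cv2.GaussianBlur(cv2.imread(f"pics/w{i}.png",0),(3,3),0).astype(np.float32)
    for nm,h,a,b,s in(("fence",.047,-.05,.02,1),("stop",.012,.06,.11,-1)):
        for y in(-.14,-.10,-.05,0,.05,.1,.14):
            xs=np.arange(a,b,.0005);w=np.c_[np.c_[xs,0*xs+y]@R.T+t,0*xs+h];q=proj(c,w).astype(np.float32)
            v=cv2.remap(g,q[:,0].copy(),q[:,1].copy(),1).ravel();dv=s*np.gradient(v);k=dv.argmax()
            print(i,nm,y,xs[k].round(4),round(float(dv[k]),1))
E
```

```text
[array([[  8.92385, 120.47002],
       [371.44382, 115.22682],
       [351.76483, 333.3051 ]], dtype=float32), array([[ 92.22588 ,  97.553406],
       [463.15344 ,  98.30102 ],
       [438.37537 , 298.31934 ]], dtype=float32)]
bed corners RR,RL,FL [[0.3961, -0.0706, 0.0139, 0.0014], [0.4761, 0.3396, 0.0092, 0.0003], [0.6877, 0.2681, 0.0838, 0.0199]]
[[0.3965, -0.072], [0.4758, 0.3388], [0.7559, 0.2805]] jig: [[-0.1558, -0.2098], [-0.1579, 0.2085], [0.1281, 0.2058]]
[[0.3951, -0.0716], [0.4761, 0.338], [0.7262, 0.2955]] jig: [[-0.1573, -0.2097], [-0.1575, 0.2078], [0.096, 0.2148]]
1 fence -0.14 -0.023 11.3
1 fence -0.1 -0.022 14.3
1 fence -0.05 -0.021 16.0
1 fence 0 -0.02 13.1
1 fence 0.05 -0.02 11.8
1 fence 0.1 -0.019 14.6
1 fence 0.14 -0.0175 11.6
1 stop -0.14 0.0975 9.6
1 stop -0.1 0.0605 12.5
1 stop -0.05 0.0715 0.3
1 stop 0 0.0955 9.9
1 stop 0.05 0.095 9.9
1 stop 0.1 0.093 8.9
1 stop 0.14 0.0975 12.2
2 fence -0.14 -0.0225 13.1
2 fence -0.1 -0.0225 13.2
2 fence -0.05 -0.0215 14.3
2 fence 0 -0.0205 13.0
2 fence 0.05 -0.0195 13.9
2 fence 0.1 -0.0185 13.2
2 fence 0.14 -0.018 12.8
2 stop -0.14 0.096 1.3
2 stop -0.1 0.094 8.8
2 stop -0.05 0.0935 8.6
2 stop 0 0.093 9.3
2 stop 0.05 0.095 10.7
2 stop 0.1 0.0935 8.6
2 stop 0.14 0.062 3.1
```

```bash
python3 -m jog '{"travel":[[-4.2,7,-26],[-4.2,7,-26],[-4.2,7,-26],[-4.2,7,-26],[-4.2,7,-26]],"dr":[[0,0,6.3],[0,0,6.3],[0,0,6.3],[0,0,6.3],[0,0,6.3]],"jaw":[0,0,0,0,0]}' 70
python3 -m jog '{"travel":[[-4.2,7,-26],[-4.2,7,-26],[0,0,0],[0,0,0]],"dr":[[0,0,6.3],[0,0,6.3],[0,0,0],[0,0,0]],"jaw":[0,0,0,0]}'
python3 - <<'E'
from h import *
s=get_state();q=s["tcp_rot"];print(s["eef_pos"],Ro.from_quat(q).as_matrix().round(4).tolist(),s["qpos"].round(3))
im,c=shot("wrist","w5")
cv2.imwrite("pics/c3.png",im)
E
```

```text
time: 3.63
eef_pos: [0.4399, -0.2351, 0.1305]
tcp_rot: [-0.182, 0.983, -0.0, 0.0]
contact_force: [0.9, -0.6, -0.6]
opening: 0.999
time: 3.97
eef_pos: [0.4305, -0.2212, 0.0784]
tcp_rot: [-0.286, 0.958, 0.002, -0.001]
contact_force: [0.3, -0.4, 0.2]
opening: 0.999
[ 0.43050051 -0.22122217  0.07836458] [[-0.8366, -0.5478, -0.0025], [-0.5478, 0.8366, 0.0024], [0.0008, 0.0034, -1.0]] [-0.685  0.056  2.148  0.     0.942 -2.836]
```

View pics/c3.png

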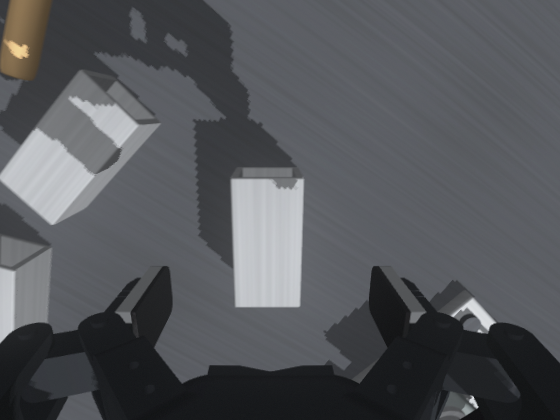

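The wrist view shows B centred between the fingers (centre column 268 against a finger midline of 270) and aligned. q6 is right at its limit, so I'll back off 1.5° and grasp.

```bash
python3 -m jog '{"travel":[[0.3,-0.5,-25],[0.2,-0.5,-25],[0.2,-0.3,-24],[0,0,0],[0,0,0]],"dr":[[0,0,-1.5],[0,0,0],[0,0,0],[0,0,0],[0,0,0]],"jaw":[0,0,0,0,0]}' 70
python3 -m jog '{"travel":[[0,0,0],[0,0,0],[0,0,0],[0,0,0],[0,0,0]],"dr":[[0,0,0],[0,0,0],[0,0,0],[0,0,0],[0,0,0]],"jaw":[255,255,255,255,255]}' 70
python3 -m jog '{"travel":[[0,0,0],[0,0,0],[0,0,0],[0,0,0],[0,0,20]],"dr":[[0,0,0],[0,0,0],[0,0,0],[0,0,0],[0,0,0]],"jaw":[255,255,255,255,255]}' 70
```

```text
time: 4.43
eef_pos: [0.4324, -0.2253, 0.0064]
tcp_rot: [-0.272, 0.962, -0.0, 0.0]
contact_force: [0.0, -0.2, 0.1]
opening: 0.997
time: 4.85
eef_pos: [0.4323, -0.2256, 0.0069]
tcp_rot: [-0.272, 0.962, -0.001, 0.001]
contact_force: [-0.7, 1.8, 4.8]
opening: 0.455
time: 5.27
eef_pos: [0.4289, -0.223, 0.0227]
tcp_rot: [-0.272, 0.962, 0.003, -0.002]
contact_force: [-1.1, 0.7, -3.6]
opening: 0.459
```

```bash
python3 -m jog '{"travel":[[0,0,26],[0,0,26],[0,0,26],[0,0,26],[0,0,26]],"dr":[[0,0,0],[0,0,0],[0,0,0],[0,0,0],[0,0,0]],"jaw":[255,255,255,255,255]}' 70
python3 -m jog '{"travel":[[18.3,33.6,0],[18.3,33.6,0],[18.3,33.6,0],[18.3,33.6,0],[18.3,33.6,0]],"dr":[[0,0,-3.6],[0,0,-3.6],[0,0,-3.6],[0,0,-3.6],[0,0,-3.6]],"jaw":[255,255,255,255,255]}'
python3 -m jog '{"travel":[[18.3,33.6,0],[18.3,33.6,0],[18.3,33.6,0],[18.3,33.6,0],[18.3,33.6,0]],"dr":[[0,0,-3.6],[0,0,-3.6],[0,0,-3.6],[0,0,-3.6],[0,0,-3.6]],"jaw":[255,255,255,255,255]}'
python3 -m jog '{"travel":[[18.3,33.6,0],[18.3,33.6,0],[0,0,0],[0,0,0]],"dr":[[0,0,-3.4],[0,0,-3.4],[0,0,0],[0,0,0]],"jaw":[255,255,255,255]}'
python3 - <<'E'
from h import *
s=get_state();m=Ro.from_quat(s["tcp_rot"]).as_matrix();print(s["eef_pos"],np.degrees(np.arctan2(m[1,1],m[0,1])),m[2].round(4),s["qpos"].round(2))
E
```

```text
time: 5.68
eef_pos: [0.4304, -0.2242, 0.1556]
tcp_rot: [-0.272, 0.962, 0.001, -0.001]
contact_force: [1.3, 0.7, -3.3]
opening: 0.455
time: 6.1
eef_pos: [0.5224, -0.055, 0.1544]
tcp_rot: [-0.116, 0.993, 0.0, -0.001]
contact_force: [0.9, -0.1, -2.9]
opening: 0.458
time: 6.52
eef_pos: [0.6139, 0.1129, 0.1539]
tcp_rot: [0.04, 0.999, -0.0, -0.001]
contact_force: [0.5, -0.2, -3.7]
opening: 0.455
time: 6.85
eef_pos: [0.6503, 0.1802, 0.1533]
tcp_rot: [0.096, 0.995, -0.0, -0.001]
contact_force: [-0.9, -0.3, -3.5]
opening: 0.455
[0.6502997  0.1801757  0.15332102] 78.941223298891 [ 0.0028 -0.0012 -1.    ] [ 0.12  0.36  1.64 -0.    1.15 -1.26]
```

```bash
python3 -m jog '{"travel":[[1,-2.5,-30],[0,0,-30],[0,0,-30],[0,0,-20],[0,0,-12]],"dr":[[0,0,0],[0,0,0],[0,0,0],[0,0,0],[0,0,0]],"jaw":[255,255,255,255,255]}' 70
python3 -m jog '{"travel":[[0,0,-8],[0,0,-4],[0,0,0],[0,0,0]],"dr":[[0,0,0],[0,0,0],[0,0,0],[0,0,0]],"jaw":[255,255,255,255]}'
```

```text
time: 7.27
eef_pos: [0.6484, 0.1741, 0.0286]
tcp_rot: [0.099, 0.995, -0.001, -0.004]
contact_force: [-0.5, -0.3, -3.0]
opening: 0.455
time: 7.6
eef_pos: [0.6531, 0.1757, 0.0229]
tcp_rot: [0.098, 0.995, 0.0, 0.001]
contact_force: [-0.3, 0.4, -2.9]
opening: 0.459
```

```bash
python3 -m jog '{"travel":[[0,0,-3],[0,0,0],[0,0,0]],"dr":[[0,0,0],[0,0,0],[0,0,0]],"jaw":[255,255,255]}' 70
python3 -m jog '{"travel":[[0,0,-1.5],[0,0,0],[0,0,0]],"dr":[[0,0,0],[0,0,0],[0,0,0]],"jaw":[255,255,255]}'
```

```text
time: 7.85
eef_pos: [0.6524, 0.1759, 0.0192]
tcp_rot: [0.098, 0.995, 0.0, 0.001]
contact_force: [0.1, -0.4, -3.3]
opening: 0.461
time: 8.1
eef_pos: [0.6531, 0.176, 0.019]
tcp_rot: [0.098, 0.995, 0.0, 0.001]
contact_force: [-2.5, -0.7, 5.6]
opening: 0.457
```

```bash
python3 -m jog '{"travel":[[0,0,0],[0,0,0],[0,0,0],[0,0,10],[0,0,30]],"dr":[[0,0,0],[0,0,0],[0,0,0],[0,0,0],[0,0,0]],"jaw":[60,60,60,60,60]}' 70
python3 -m jog '{"travel":[[0,0,35],[0,0,35],[-10,-20,35],[-12,-20,30],[0,0,0]],"dr":[[0,0,0],[0,0,0],[0,0,0],[0,0,0],[0,0,0]],"jaw":[0,0,0,0,0]}'
python3 - <<'E'
from h import *
print("can",plane(cam("top"),[[388,146]],.17))
im,c=shot("top","t2")
z=np.load("jig0.npz")
cv2.imwrite("pics/c4.png",cv2.resize(im[130:290,160:450],None,fx=2.7,fy=2.7))
E
```

```text
time: 8.52
eef_pos: [0.6479, 0.1752, 0.0517]
tcp_rot: [0.098, 0.995, -0.001, -0.005]
contact_force: [-0.1, -0.2, 0.2]
opening: 0.761
time: 8.93
eef_pos: [0.633, 0.1337, 0.2016]
tcp_rot: [0.099, 0.995, 0.0, 0.007]
contact_force: [1.6, 0.5, 1.5]
opening: 0.999
can [[ 0.72787465 -0.26851337  0.17      ]]
```

View pics/c4.png

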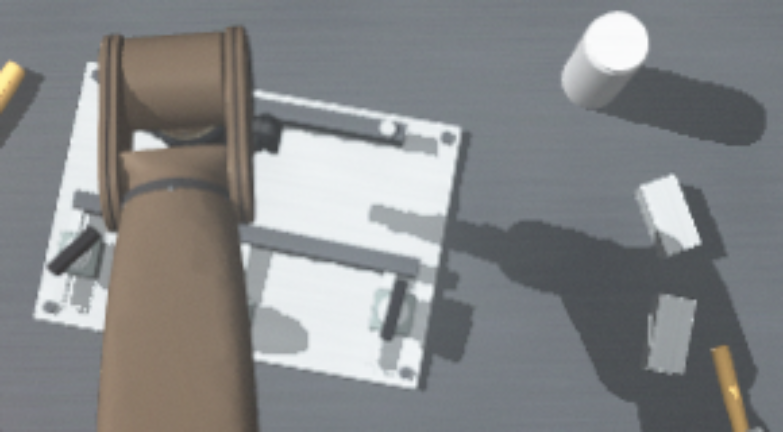

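The top view shows A and C unmoved, and the arm covers the placed piece. Next is A.

```bash
python3 -m jog '{"travel":[[-4.6,-37,0],[-4.6,-37,0],[-4.6,-37,0],[-4.6,-37,0],[-4.6,-37,0]],"dr":[[0,0,2.3],[0,0,2.3],[0,0,2.3],[0,0,2.3],[0,0,2.3]],"jaw":[0,0,0,0,0]}' 70
python3 -m jog '{"travel":[[-4.6,-37,0],[-4.6,-37,0],[-4.6,-37,0],[-4.6,-37,0],[-4.6,-37,0]],"dr":[[0,0,2.3],[0,0,2.3],[0,0,2.3],[0,0,2.3],[0,0,2.3]],"jaw":[0,0,0,0,0]}'
python3 -m jog '{"travel":[[-4.6,-37,0],[-4.6,-37,0],[-4.6,-37,-30],[0,0,-30],[0,0,0]],"dr":[[0,0,2.3],[0,0,2.3],[0,0,2.3],[0,0,0],[0,0,0]],"jaw":[0,0,0,0,0]}'
python3 - <<'E'
from h import *
s=get_state();m=Ro.from_quat(s["tcp_rot"]).as_matrix();print(s["eef_pos"],np.degrees(np.arctan2(m[1,1],m[0,1])),m[2].round(4),s["qpos"].round(2))
im,c=shot("wrist","w6")
g=cv2.GaussianBlur(cv2.imread("pics/w6.png",0),(3,3),0)
m=cv2.morphologyEx((g>150).astype(np.uint8),2,np.ones((5,5)))
for ct in cv2.findContours(m,0,1)[0]:
    if cv2.contourArea(ct)>1500:
        X=plane(c,ct.reshape(-1,2),.04)[:,:2].astype(np.float32)*1000;R=cv2.minAreaRect(X);print(np.round(R[0],1),np.round(R[1],1),round(R[2],1))
cv2.imwrite("pics/c5.png",im)
E
```

```text
time: 9.4
eef_pos: [0.606, -0.0501, 0.1906]
tcp_rot: [-0.004, 1.0, 0.0, -0.001]
contact_force: [0.9, 0.8, 0.2]
opening: 1.0
time: 9.82
eef_pos: [0.5832, -0.2353, 0.1905]
tcp_rot: [-0.103, 0.995, 0.001, -0.001]
contact_force: [0.2, -0.7, 0.6]
opening: 1.0
time: 10.23
eef_pos: [0.5666, -0.3393, 0.1273]
tcp_rot: [-0.16, 0.987, 0.005, -0.004]
contact_force: [-1.3, 0.9, -2.0]
opening: 0.997
[ 0.56658698 -0.3392908   0.12732363] 108.467100946348 [ 0.0072  0.012  -0.9999] [-0.69  0.36  1.68  0.    1.11 -2.59]
[ 579.4 -111.4] [108.2  55.2] 34.2
[ 574.3 -348.6] [78.6 39.5] 18.4
[ 447.1 -344.4] [39.4 81.3] 77.5
```

View pics/c5.png

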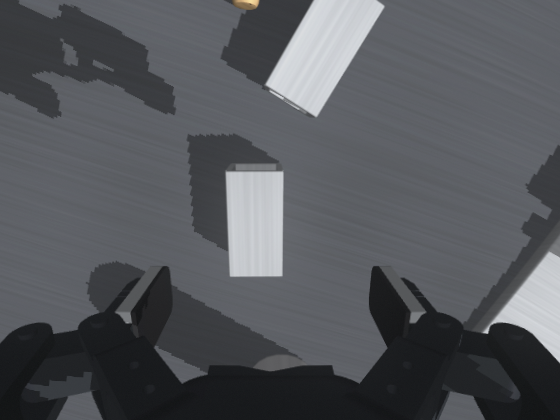

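A sits left of the jaw midline and is well aligned, measured at (574,-349) mm, 18.4°. I'll let the arm settle, then correct.

```bash
python3 -m jog '{"travel":[[0,0,-20],[0,0,-20],[0,0,-10],[0,0,0],[0,0,0]],"dr":[[0,0,0],[0,0,0],[0,0,0],[0,0,0],[0,0,0]],"jaw":[0,0,0,0,0]}' 70
```

```text
time: 10.7
eef_pos: [0.5712, -0.3395, 0.0862]
tcp_rot: [-0.163, 0.987, 0.0, -0.0]
contact_force: [0.5, 0.1, 0.3]
opening: 0.998
```

```bash
python3 -m jog '{"travel":[[3,-9,-10],[0,0,-28],[0,0,-28],[0,0,-13],[0,0,0]],"dr":[[0,0,0],[0,0,0],[0,0,0],[0,0,0],[0,0,0]],"jaw":[0,0,0,0,0]}' 70
python3 -m jog '{"travel":[[0,0,0],[0,0,0],[0,0,0],[0,0,0],[0,0,0]],"dr":[[0,0,0],[0,0,0],[0,0,0],[0,0,0],[0,0,0]],"jaw":[0,255,255,255,255]}' 70
python3 -m jog '{"travel":[[0,0,0],[0,0,0],[0,0,0],[0,0,0],[0,0,0]],"dr":[[0,0,0],[0,0,0],[0,0,0],[0,0,0],[0,0,0]],"jaw":[255,255,255,255,255]}' 70
```

```text
time: 11.12
eef_pos: [0.5722, -0.3477, 0.004]
tcp_rot: [-0.162, 0.987, 0.002, -0.002]
contact_force: [-0.4, 0.7, -0.0]
opening: 0.999
time: 11.53
eef_pos: [0.5744, -0.3498, 0.0084]
tcp_rot: [-0.162, 0.987, -0.001, 0.001]
contact_force: [-2.7, 1.6, 35.9]
opening: 0.456
time: 11.95
eef_pos: [0.5747, -0.35, 0.0085]
tcp_rot: [-0.162, 0.987, -0.001, 0.001]
contact_force: [-1.0, 1.7, 5.8]
opening: 0.46
```

```bash
python3 -m jog '{"travel":[[0,0,30],[0,0,30],[0,0,30],[0,0,30],[0,0,30]],"dr":[[0,0,0],[0,0,0],[0,0,0],[0,0,0],[0,0,0]],"jaw":[255,255,255,255,255]}' 70
python3 -m jog '{"travel":[[5,37,0],[5,37,0],[5,37,0],[5,37,0],[5,37,0]],"dr":[[0,0,-2.5],[0,0,-2.5],[0,0,-2.5],[0,0,-2.5],[0,0,-2.5]],"jaw":[255,255,255,255,255]}'
python3 -m jog '{"travel":[[5,37,0],[5,37,0],[5,37,0],[5,37,0],[5,37,0]],"dr":[[0,0,-2.5],[0,0,-2.5],[0,0,-2.5],[0,0,-2.5],[0,0,-2.5]],"jaw":[255,255,255,255,255]}'
python3 -m jog '{"travel":[[5,37,0],[5,37,0],[0,0,0],[0,0,0],[0,0,0]],"dr":[[0,0,-2.5],[0,0,-2.5],[0,0,0],[0,0,0],[0,0,0]],"jaw":[255,255,255,255,255]}'
python3 - <<'E'
from h import *
s=get_state();m=Ro.from_quat(s["tcp_rot"]).as_matrix();print(s["eef_pos"],np.degrees(np.arctan2(m[1,1],m[0,1])),m[2].round(4))
im,c=shot("wrist","w7")
E
```

```text
time: 12.37
eef_pos: [0.5726, -0.3485, 0.1558]
tcp_rot: [-0.162, 0.987, 0.001, -0.001]
contact_force: [0.1, -0.5, -3.4]
opening: 0.459
time: 12.78
eef_pos: [0.5974, -0.1623, 0.1547]
tcp_rot: [-0.052, 0.999, 0.001, -0.002]
contact_force: [0.9, 0.7, -3.5]
opening: 0.461
time: 13.2
eef_pos: [0.6224, 0.0225, 0.1547]
tcp_rot: [0.056, 0.998, 0.0, -0.002]
contact_force: [1.5, -1.4, -3.9]
opening: 0.458
time: 13.62
eef_pos: [0.6327, 0.0945, 0.155]
tcp_rot: [0.098, 0.995, -0.0, -0.001]
contact_force: [0.6, -0.1, -2.6]
opening: 0.456
[0.63269054 0.09453764 0.15503202] 78.7197400953062 [ 0.0028 -0.0012 -1.    ]
```

View pics/w7.png

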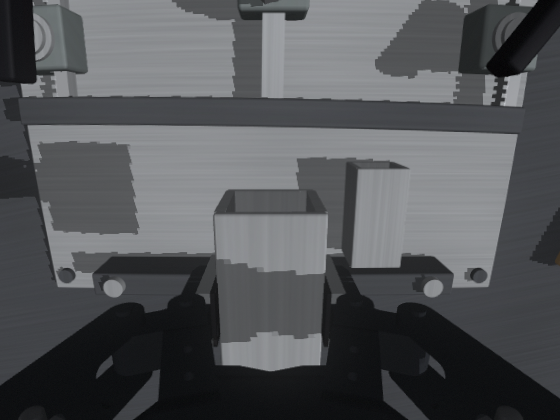

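The wrist view shows B lying correctly between fence and stop (top face about (375,215)), and A held straight in the jaws with a clear gap to B. Lowering A.

```bash
python3 -m jog '{"travel":[[2,0,-30],[0,0,-30],[0,0,-30],[0,0,-25],[0,0,-12]],"dr":[[0,0,0],[0,0,0],[0,0,0],[0,0,0],[0,0,0]],"jaw":[255,255,255,255,255]}' 70
python3 -m jog '{"travel":[[0,0,-4],[0,0,0],[0,0,-2],[0,0,0],[0,0,0]],"dr":[[0,0,0],[0,0,0],[0,0,0],[0,0,0],[0,0,0]],"jaw":[255,255,255,255,255]}'
python3 -m jog '{"travel":[[0,0,-1.5],[0,0,0],[0,0,0]],"dr":[[0,0,0],[0,0,0],[0,0,0]],"jaw":[255,255,255]}'
```

```text
time: 14.08
eef_pos: [0.6326, 0.0927, 0.025]
tcp_rot: [0.1, 0.995, -0.0, -0.004]
contact_force: [-2.2, 0.0, -4.3]
opening: 0.456
time: 14.5
eef_pos: [0.6372, 0.0945, 0.0258]
tcp_rot: [0.099, 0.995, 0.0, 0.002]
contact_force: [0.7, 0.2, -3.8]
opening: 0.456
time: 14.75
eef_pos: [0.6359, 0.0947, 0.0226]
tcp_rot: [0.099, 0.995, 0.0, 0.0]
contact_force: [-0.3, -0.7, -3.8]
opening: 0.454
```

```bash
python3 -m jog '{"travel":[[0,0,-2],[0,0,0],[0,0,-0.7],[0,0,0],[0,0,0]],"dr":[[0,0,0],[0,0,0],[0,0,0],[0,0,0],[0,0,0]],"jaw":[255,255,255,255,255]}' 70
```

```text
time: 15.17
eef_pos: [0.6363, 0.0947, 0.0205]
tcp_rot: [0.099, 0.995, 0.0, 0.001]
contact_force: [-0.5, 0.9, 2.2]
opening: 0.456
```

```bash
python3 -m jog '{"travel":[[0,0,0],[0,0,0],[0,0,0],[0,0,15],[0,0,30]],"dr":[[0,0,0],[0,0,0],[0,0,0],[0,0,0],[0,0,0]],"jaw":[85,85,85,85,85]}' 70
python3 -m jog '{"travel":[[0,0,35],[0,0,35],[0,0,35],[-14.6,-33.8,0],[-14.6,-33.8,0]],"dr":[[0,0,0],[0,0,0],[0,0,0],[0,0,0],[0,0,0]],"jaw":[0,0,0,0,0]}'
python3 -m jog '{"travel":[[-14.6,-33.8,0],[-14.6,-33.8,0],[-14.6,-33.8,0],[-14.6,-33.8,0],[-14.6,-33.8,0]],"dr":[[0,0,-0.6],[0,0,-0.6],[0,0,0],[0,0,0],[0,0,0]],"jaw":[0,0,0,0,0]}'
python3 -m jog '{"travel":[[-14.6,-33.8,0],[-14.6,-33.8,0],[-14.6,-33.8,0],[-14.6,-33.8,0],[-14.6,-33.8,0]],"dr":[[0,0,0],[0,0,0],[0,0,0],[0,0,0],[0,0,0]],"jaw":[0,0,0,0,0]}'
python3 -m jog '{"travel":[[-14.6,-33.8,-20],[0,0,-30],[0,0,-20],[0,0,0],[0,0,0]],"dr":[[0,0,0],[0,0,0],[0,0,0],[0,0,0],[0,0,0]],"jaw":[0,0,0,0,0]}'
python3 - <<'E'
from h import *
s=get_state();m=Ro.from_quat(s["tcp_rot"]).as_matrix();print(s["eef_pos"],np.degrees(np.arctan2(m[1,1],m[0,1])),m[2].round(4),s["qpos"].round(2))
im,c=shot("wrist","w8")
g=cv2.GaussianBlur(cv2.imread("pics/w8.png",0),(3,3),0)
m=cv2.morphologyEx((g>150).astype(np.uint8),2,np.ones((5,5)))
for ct in cv2.findContours(m,0,1)[0]:
    if cv2.contourArea(ct)>1500:
        X=plane(c,ct.reshape(-1,2),.04)[:,:2].astype(np.float32)*1000;R=cv2.minAreaRect(X);print(np.round(R[0],1),np.round(R[1],1),round(R[2],1))
im,c=shot("top","t3")
cv2.imwrite("pics/c6.png",cv2.resize(im[130:290,160:450],None,fx=2.7,fy=2.7))
E
```

```text
time: 15.58
eef_pos: [0.6323, 0.0945, 0.0609]
tcp_rot: [0.099, 0.995, -0.0, -0.005]
contact_force: [-0.5, 0.6, -0.2]
opening: 0.667
time: 16.0
eef_pos: [0.609, 0.0273, 0.1753]
tcp_rot: [0.097, 0.995, -0.0, 0.005]
contact_force: [0.3, -0.4, -1.0]
opening: 0.998
time: 16.42
eef_pos: [0.5329, -0.1435, 0.171]
tcp_rot: [0.109, 0.994, -0.0, 0.001]
contact_force: [0.7, -1.0, -0.5]
opening: 0.998
time: 16.83
eef_pos: [0.4598, -0.3127, 0.171]
tcp_rot: [0.109, 0.994, -0.001, 0.001]
contact_force: [0.8, -0.5, 0.1]
opening: 0.999
time: 17.25
eef_pos: [0.4455, -0.3442, 0.0994]
tcp_rot: [0.109, 0.994, 0.001, -0.001]
contact_force: [0.4, -0.3, 1.2]
opening: 1.001
[ 0.44550454 -0.34423791  0.09939748] 77.43726884240758 [ 0.0016  0.0012 -1.    ] [-0.84  0.19  1.95  0.    1.   -2.19]
[ 446.1 -344.5] [39.2 78.7] 77.4
[ 361.4 -409.5] [105.9  37. ] 13.1
```

View pics/c6.png

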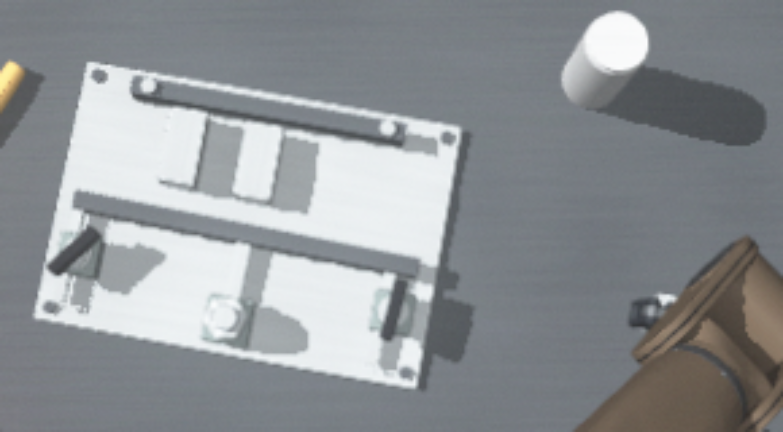

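B and A both lie square on the bed, at about (185,150) and (257,163) in the crop. C is directly under the gripper, so I'll grasp it.

```bash
python3 -m jog '{"travel":[[0.5,0,-30],[0,0,-30],[0,0,-20],[0,0,-10],[0,0,0]],"dr":[[0,0,0],[0,0,0],[0,0,0],[0,0,0],[0,0,0]],"jaw":[0,0,0,0,0]}' 70
python3 -m jog '{"travel":[[0,0,0],[0,0,0],[0,0,0],[0,0,0],[0,0,0]],"dr":[[0,0,0],[0,0,0],[0,0,0],[0,0,0],[0,0,0]],"jaw":[0,255,255,255,255]}' 70
python3 -m jog '{"travel":[[0,0,0],[0,0,0],[0,0,0],[0,0,0],[0,0,0]],"dr":[[0,0,0],[0,0,0],[0,0,0],[0,0,0],[0,0,0]],"jaw":[255,255,255,255,255]}' 70
```

```text
time: 17.77
eef_pos: [0.4464, -0.3437, 0.0088]
tcp_rot: [0.109, 0.994, 0.001, -0.001]
contact_force: [-0.6, -0.3, -0.3]
opening: 0.999
time: 18.18
eef_pos: [0.4472, -0.345, 0.0109]
tcp_rot: [0.109, 0.994, -0.0, 0.001]
contact_force: [-3.1, 3.2, 41.2]
opening: 0.458
time: 18.6
eef_pos: [0.4473, -0.3453, 0.011]
tcp_rot: [0.109, 0.994, -0.001, 0.001]
contact_force: [-0.6, 0.9, 5.4]
opening: 0.455
```

```bash
python3 -m jog '{"travel":[[0,0,30],[0,0,30],[0,0,30],[0,0,30],[0,0,30]],"dr":[[0,0,0],[0,0,0],[0,0,0],[0,0,0],[0,0,0]],"jaw":[255,255,255,255,255]}' 70
python3 -m jog '{"travel":[[14.4,29.7,0],[14.4,29.7,0],[14.4,29.7,0],[14.4,29.7,0],[14.4,29.7,0]],"dr":[[0,0,0.7],[0,0,0.7],[0,0,0],[0,0,0],[0,0,0]],"jaw":[255,255,255,255,255]}'
python3 -m jog '{"travel":[[14.4,29.7,0],[14.4,29.7,0],[14.4,29.7,0],[14.4,29.7,0],[14.4,29.7,0]],"dr":[[0,0,0],[0,0,0],[0,0,0],[0,0,0],[0,0,0]],"jaw":[255,255,255,255,255]}'
python3 -m jog '{"travel":[[14.4,29.7,0],[14.4,29.7,0],[0,0,0],[0,0,0],[0,0,0]],"dr":[[0,0,0],[0,0,0],[0,0,0],[0,0,0],[0,0,0]],"jaw":[255,255,255,255,255]}'
```

```text
time: 19.02
eef_pos: [0.4455, -0.3436, 0.1592]
tcp_rot: [0.109, 0.994, 0.001, -0.001]
contact_force: [0.3, -0.9, -4.5]
opening: 0.453
time: 19.43
eef_pos: [0.5178, -0.1942, 0.158]
tcp_rot: [0.097, 0.995, 0.001, -0.001]
contact_force: [0.5, -1.3, -3.0]
opening: 0.452
time: 19.85
eef_pos: [0.5897, -0.0458, 0.1578]
tcp_rot: [0.097, 0.995, 0.0, -0.002]
contact_force: [-0.1, -1.1, -2.7]
opening: 0.455
time: 20.27
eef_pos: [0.6182, 0.0117, 0.158]
tcp_rot: [0.097, 0.995, -0.0, -0.002]
contact_force: [-0.3, -0.2, -3.8]
opening: 0.461
```

```bash
python3 -m jog '{"travel":[[0.5,-1,-30],[0,0,-30],[0,0,-30],[0,0,-25],[0,0,-12]],"dr":[[0,0,0],[0,0,0],[0,0,0],[0,0,0],[0,0,0]],"jaw":[255,255,255,255,255]}' 70
python3 -m jog '{"travel":[[0,0,-5],[0,0,0],[0,0,-2],[0,0,0],[0,0,0]],"dr":[[0,0,0],[0,0,0],[0,0,0],[0,0,0],[0,0,0]],"jaw":[255,255,255,255,255]}'
python3 -m jog '{"travel":[[0,0,-1.5],[0,0,0],[0,0,0]],"dr":[[0,0,0],[0,0,0],[0,0,0]],"jaw":[255,255,255]}'
```

```text
time: 20.68
eef_pos: [0.616, 0.0096, 0.0279]
tcp_rot: [0.098, 0.995, 0.0, -0.004]
contact_force: [-0.7, -0.2, -3.8]
opening: 0.46
time: 21.1
eef_pos: [0.6213, 0.0105, 0.0276]
tcp_rot: [0.097, 0.995, -0.0, 0.002]
contact_force: [0.4, 0.1, -4.2]
opening: 0.453
time: 21.35
eef_pos: [0.62, 0.0109, 0.0245]
tcp_rot: [0.097, 0.995, -0.0, 0.0]
contact_force: [-0.3, -0.2, -2.8]
opening: 0.454
```

```bash
python3 -m jog '{"travel":[[0,0,-1.5],[0,0,-0.8],[0,0,0],[0,0,0]],"dr":[[0,0,0],[0,0,0],[0,0,0],[0,0,0]],"jaw":[255,255,255,255]}' 70
python3 -m jog '{"travel":[[0,0,0],[0,0,0],[0,0,0],[0,0,15],[0,0,30]],"dr":[[0,0,0],[0,0,0],[0,0,0],[0,0,0],[0,0,0]],"jaw":[85,85,85,85,85]}' 70
python3 -m jog '{"travel":[[0,0,35],[0,0,35],[0,0,35],[-30,20,10],[-30,20,10]],"dr":[[0,0,0],[0,0,0],[0,0,0],[0,0,0],[0,0,0]],"jaw":[0,0,0,0,0]}'
python3 -m jog '{"travel":[[-30,20,20],[-30,20,20],[0,20,20],[0,0,10],[0,0,0]],"dr":[[0,0,0],[0,0,0],[0,0,0],[0,0,0],[0,0,0]],"jaw":[0,0,0,0,0]}'
python3 - <<'E'
from h import *
import pickle
s=get_state();print(s["eef_pos"],s["qpos"].round(2));im,c=shot("wrist","w9");pickle.dump(c,open("w9.pk","wb"))
E
```

```text
time: 21.68
eef_pos: [0.6206, 0.0107, 0.023]
tcp_rot: [0.097, 0.995, -0.0, 0.001]
contact_force: [-0.6, 0.2, 4.0]
opening: 0.457
time: 22.1
eef_pos: [0.6162, 0.0112, 0.0624]
tcp_rot: [0.097, 0.995, 0.0, -0.005]
contact_force: [0.3, -0.5, -1.3]
opening: 0.666
time: 22.52
eef_pos: [0.5615, 0.0502, 0.195]
tcp_rot: [0.098, 0.995, 0.0, 0.003]
contact_force: [-0.6, -0.5, 0.2]
opening: 1.003
time: 22.93
eef_pos: [0.5012, 0.1114, 0.2652]
tcp_rot: [0.096, 0.995, 0.0, 0.003]
contact_force: [0.1, -0.7, -0.5]
opening: 0.999
[0.50120253 0.11135848 0.26523841] [ 0.02 -0.11  1.93 -0.    1.31 -1.36]
```

View pics/w9.png

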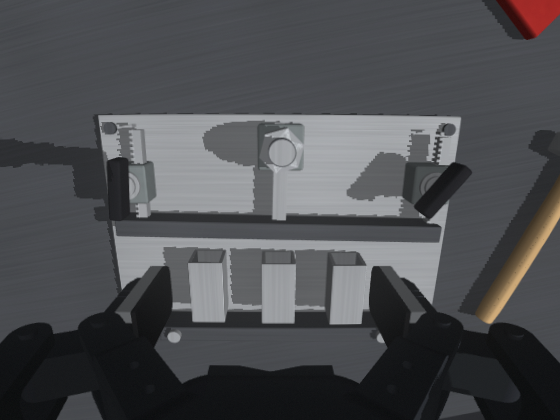

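All three pieces lie side by side between fence and stop (columns 209, 279 and 346, rows about 250–325). Next I'll measure the knob bars, the nut and the fence.

```bash
cat >> h.py <<'E'
Jt=np.array([.5908,.1032]);Jth=np.radians(-11.2)
JR=np.array([[np.cos(Jth),-np.sin(Jth)],[np.sin(Jth),np.cos(Jth)]])
def jw(p): return np.atleast_2d(p)@JR.T+Jt
def fence(im,c,a=-.05,b=.03,ys=(-.165,-.15,-.13,-.04,.04,.13,.15,.165)):
    g=cv2.GaussianBlur(cv2.cvtColor(im,6),(3,3),0).astype(np.float32);out=[]
    for y in ys:
        xs=np.arange(a,b,.0005);q=proj(c,np.c_[jw(np.c_[xs,0*xs+y]),0*xs+.047]).astype(np.float32)
        v=cv2.remap(g,q[:,0].copy(),q[:,1].copy(),1).ravel();d=np.gradient(v);k=d.argmax();out.append((y,xs[k],d[k]))
    o=np.array(out);k=o[:,2]>4;f=np.polyfit(o[k,0],o[k,1],1);r=np.abs(np.polyval(f,o[k,0])-o[k,1])
    if r.max()>.002: f=np.polyfit(o[k,0][r<.0021],o[k,1][r<.0021],1)
    return f,o
def knobs(im,c,h=.078,th=45):
    g=cv2.cvtColor(im,6);out={}
    for n,y in(("L",.17),("R",-.17)):
        u=proj(c,np.r_[jw([-.085,y])[0],h])[0];m=np.zeros_like(g)
        px=np.linalg.norm(proj(c,np.r_[jw([-.045,y])[0],h])[0]-u)
        cv2.circle(m,tuple(int(round(v)) for v in u),int(px),255,-1)
        m=((m>0)&(g<th)).astype(np.uint8);cs=cv2.findContours(m,0,1)[0]
        if not cs: continue
        ct=max(cs,key=cv2.contourArea);X=plane(c,ct.reshape(-1,2),h)[:,:2].astype(np.float32)*1000
        r=cv2.minAreaRect(X);b=cv2.boxPoints(r);e=max(b[1]-b[0],b[2]-b[1],key=np.linalg.norm)
        out[n]=(np.round(r[0],1),np.round(r[1],1),round(float(np.degrees(np.arctan2(e[1],e[0])))%180,1),ct.reshape(-1,2).mean(0))
    return out
E
python3 - <<'E'
from h import *
import pickle
print("axes",jw([[-.085,.17],[-.085,-.17],[-.125,0]]).round(4).tolist())
for i in(1,2,9):
    im=cv2.imread(f"pics/w{i}.png");c=pickle.load(open(f"w{i}.pk","rb"))
    f,o=fence(im,c);print(i,"fence",f.round(4));print(knobs(im,c))
im=cv2.imread("pics/t3.png");print("top",knobs(im,cam("top"),th=60),fence(im,cam("top"))[0])
im=cv2.imread("pics/w9.png")
g=[cv2.resize(im[140:240,a:a+100],(400,400),interpolation=2) for a in(90,400)]
cv2.imwrite("pics/c7.png",np.vstack([np.hstack(g),np.hstack([cv2.resize(im[110:180,240:330],(400,200*1),interpolation=2)]*2)]))
E
```

```text
axes [[0.5404, 0.2865], [0.4744, -0.0471], [0.4682, 0.1275]]
1 fence [ 0.0194 -0.0214]
{'L': (array([540.1, 280.8]), array([19.5, 67.6]), 133.7, array([341.24087591, 193.52554745])), 'R': (array([474.8, -38. ]), array([34.1, 65. ]), 169.0, array([ 21.06951872, 194.38502674]))}
2 fence [ 0.0199 -0.0212]
{'L': (array([537.1, 280.1]), array([23.5, 64.3]), 131.8, array([445.08148148, 170.00740741])), 'R': (array([475.3, -41.9]), array([28.8, 64.5]), 169.1, array([112.88700565, 173.17514124]))}
9 fence [ 0.0197 -0.0211]
{'L': (array([536. , 279.7]), array([24. , 63.1]), 131.6, array([442.67741935, 188.73387097])), 'R': (array([474. , -42.3]), array([30.5, 63.9]), 172.3, array([119.77192982, 192.14035088]))}
top {} [ 0.01943936 -0.021125  ]
```

View pics/c7.png

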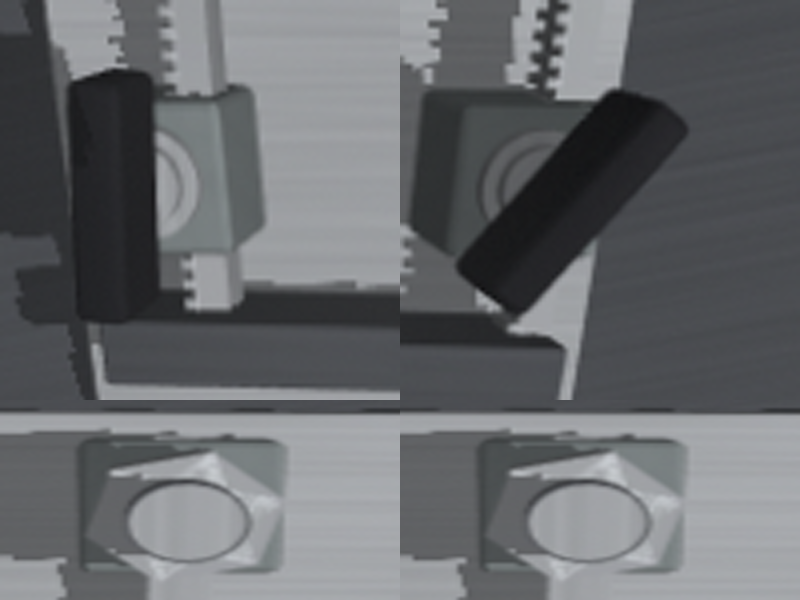

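```bash
python3 - <<'E'
from h import *
import pickle
c=pickle.load(open("w9.pk","rb"))
R=np.array([[72,90],[80,318],[128,322],[120,75]])/4+[90,140]
L=np.array([[612,92],[458,265],[515,312],[688,128]])
L=(L-[400,0])/4+[400,140]
# L top-face edge: upper-left edge + ridge line between top and side
for n,q in(("R",R),("L",L)):
    X=plane(c,q,.078)[:,:2];d=X[0]-X[1];e=X[3]-X[2]
    print(n,X.mean(0).round(4),[np.degrees(np.arctan2(v[1],v[0])).round(1)%180 for v in(d,e)],np.linalg.norm(d).round(4),np.linalg.norm(X[0]-X[3]).round(4))
# nut hexagon vertices in crop -> angle, z unknown ~ 40+16+12+...
V=np.array([[110,475],[215,452],[280,505],[255,565],[160,580],[88,535]],float)
V=np.c_[V[:,0]/400*90+240,(V[:,1]-400)/200*70+110]
for z in(.066,.072,.078):
    X=plane(c,V,z)[:,:2];m=X.mean(0);r=X-m
    print(z,m.round(4),np.linalg.norm(r,axis=1).round(4),np.degrees(np.arctan2(r[:,1],r[:,0])).round(0)%60)
E
```

```text
R [ 0.4746 -0.0459] [np.float64(163.2), np.float64(163.7)] 0.0596 0.0131
L [0.5371 0.2792] [np.float64(131.8), np.float64(130.6)] 0.0561 0.0229
0.066 [0.4702 0.1266] [0.0227 0.024  0.022  0.0229 0.0223 0.0226] [37. 33. 32. 34. 35. 33.]
0.072 [0.4695 0.1265] [0.0223 0.0236 0.0216 0.0225 0.0219 0.0222] [37. 33. 32. 34. 35. 33.]
0.078 [0.4687 0.1264] [0.0219 0.0231 0.0212 0.0221 0.0215 0.0218] [37. 33. 32. 34. 35. 33.]
```

The crop gives the R bar at about 164° (centre on its axis), the L bar at about 131°, and the hex nut's vertices at about 34° mod 60. The fence estimates are mid −21 mm and skew 0.0195 (left leading), so L≈0.67 and R≈0.06 rad. I'll start with the right knob.

```bash
python3 -m jog '{"travel":[[-5.4,-31.7,-28],[-5.4,-31.7,-28],[-5.4,-31.7,-28],[-5.4,-31.7,-28],[-5.4,-31.7,-28]],"dr":[[0,0,-0.9],[0,0,-0.9],[0,0,-0.9],[0,0,-0.9],[0,0,-0.9]],"jaw":[0,0,0,0,0]}' 60
python3 -m jog '{"travel":[[0,0,0],[0,0,0],[0,0,0]],"dr":[[0,0,0],[0,0,0],[0,0,0]],"jaw":[40,40,40]}' 60
python3 - <<'E'
from h import *
s=get_state();m=Ro.from_quat(s["tcp_rot"]).as_matrix();print(s["eef_pos"],np.degrees(np.arctan2(m[1,1],m[0,1])),m[2].round(4),s["qpos"].round(2))
E
```

```text
time: 23.4
eef_pos: [0.4723, -0.0463, 0.1222]
tcp_rot: [0.137, 0.991, -0.0, -0.001]
contact_force: [0.5, 0.2, -0.2]
opening: 1.002
time: 23.65
eef_pos: [0.4735, -0.0448, 0.1244]
tcp_rot: [0.137, 0.991, 0.0, -0.001]
contact_force: [0.3, 0.3, 1.2]
opening: 0.84
[ 0.47351286 -0.04475564  0.12436279] 74.25372940084603 [ 1.3e-03  3.0e-04 -1.0e+00] [-0.31 -0.04  2.14  0.    1.04 -1.6 ]
```

```bash
python3 -m jog '{"travel":[[0.9,-2,-20],[0,0,-25],[0,0,-17],[0,0,-8],[0,0,0]],"dr":[[0,0,0],[0,0,0],[0,0,0],[0,0,0],[0,0,0]],"jaw":[40,40,40,40,40]}' 60
python3 -m jog '{"travel":[[0,0,0],[0,0,0],[0,0,0],[0,0,0],[0,0,0]],"dr":[[0,0,0],[0,0,0],[0,0,0],[0,0,0],[0,0,0]],"jaw":[40,255,255,255,255]}' 60
python3 -m jog '{"travel":[[0,0,0],[0,0,0],[0,0,0]],"dr":[[0,0,0],[0,0,0],[0,0,0]],"jaw":[255,255,255]}' 60
```

```text
time: 24.07
eef_pos: [0.4739, -0.0451, 0.054]
tcp_rot: [0.135, 0.991, 0.0, -0.001]
contact_force: [-0.3, 1.0, -0.6]
opening: 0.844
time: 24.48
eef_pos: [0.475, -0.0462, 0.0559]
tcp_rot: [0.136, 0.991, -0.0, 0.001]
contact_force: [0.7, 0.5, -0.7]
opening: 0.279
time: 24.73
eef_pos: [0.475, -0.0454, 0.0559]
tcp_rot: [0.137, 0.991, 0.001, 0.001]
contact_force: [0.8, 5.8, 4.1]
opening: 0.148
```

```bash
python3 -m jog '{"travel":[[0,0,0],[0,0,0],[0,0,0],[0,0,0],[0,0,0]],"dr":[[0,0,-5],[0,0,-6.5],[0,0,-6.5],[0,0,-6.5],[0,0,-6.5]],"jaw":[255,255,255,255,255]}' 60
python3 -m jog '{"travel":[[0,0,0],[0,0,0],[0,0,0],[0,0,0],[0,0,0]],"dr":[[0,0,-6.5],[0,0,-6.5],[0,0,-6.5],[0,0,-6.5],[0,0,-6.5]],"jaw":[255,255,255,255,255]}'
python3 -m jog '{"travel":[[0,0,0],[0,0,0],[0,0,0],[0,0,0]],"dr":[[0,0,-6.5],[0,0,-6.5],[0,0,0],[0,0,0]],"jaw":[255,255,255,255]}'
python3 - <<'E'
from h import *
s=get_state();m=Ro.from_quat(s["tcp_rot"]).as_matrix();print(s["eef_pos"],np.degrees(np.arctan2(m[1,1],m[0,1])),m[2].round(4),s["wrist_torque"])
im,c=shot("top","t4");f,o=fence(im,c);print(f,o.round(4).tolist())
E
```

```text
time: 25.15
eef_pos: [0.4755, -0.0446, 0.0559]
tcp_rot: [0.398, 0.917, 0.002, 0.001]
contact_force: [2.8, 8.6, 3.3]
opening: 0.152
time: 25.57
eef_pos: [0.4763, -0.0442, 0.0559]
tcp_rot: [0.639, 0.769, 0.003, 0.001]
contact_force: [6.8, 10.8, 0.8]
opening: 0.151
time: 25.9
eef_pos: [0.4767, -0.0441, 0.056]
tcp_rot: [0.721, 0.693, 0.004, 0.001]
contact_force: [7.4, 9.7, -0.1]
opening: 0.149
[ 0.47672692 -0.04414706  0.0559535 ] -2.323179383913913 [ 0.0043  0.0063 -1.    ] [ 1.3819042  -0.8087108  -0.22476679]
[-0.03021253 -0.0138125 ] [[-0.165, -0.008, 9.3438], [-0.15, -0.0105, 10.2256], [-0.13, -0.0095, 7.9395], [-0.04, -0.013, 7.3457], [0.04, -0.0145, 6.5723], [0.13, -0.0175, 7.2578], [0.15, -0.018, 7.2573], [0.165, -0.0195, 7.4766]]
```

```bash
python3 -m jog '{"travel":[[0,0,0],[0,0,0],[0,0,0],[0,0,25],[0,0,35]],"dr":[[0,0,0],[0,0,0],[0,0,0],[0,0,0],[0,0,0]],"jaw":[40,40,40,40,40]}' 60
python3 -m jog '{"travel":[[6.5,33.2,5],[6.5,33.2,5],[6.5,33.2,0],[6.5,33.2,0],[6.5,33.2,0]],"dr":[[0,0,4.3],[0,0,4.3],[0,0,4.3],[0,0,4.3],[0,0,4.3]],"jaw":[40,40,40,40,40]}'
python3 -m jog '{"travel":[[6.5,33.2,0],[6.5,33.2,0],[6.5,33.2,0],[6.5,33.2,0],[6.5,33.2,0]],"dr":[[0,0,4.3],[0,0,4.3],[0,0,4.3],[0,0,4.3],[0,0,4.3]],"jaw":[40,40,40,40,40]}'
python3 -m jog '{"travel":[[0,0,0],[0,0,0],[0,0,0]],"dr":[[0,0,0],[0,0,0],[0,0,0]],"jaw":[40,40,40]}' 60
python3 - <<'E'
from h import *
s=get_state();m=Ro.from_quat(s["tcp_rot"]).as_matrix();print(s["eef_pos"],np.degrees(np.arctan2(m[1,1],m[0,1])),m[2].round(4),s["qpos"].round(2))
im,c=shot("wrist","w10")
E
```

```text
time: 26.37
eef_pos: [0.4709, -0.0456, 0.1119]
tcp_rot: [0.72, 0.694, -0.003, -0.004]
contact_force: [-0.1, 0.0, -0.5]
opening: 0.833
time: 26.78
eef_pos: [0.5069, 0.1208, 0.1252]
tcp_rot: [0.577, 0.817, -0.0, 0.0]
contact_force: [0.9, -0.1, 0.1]
opening: 0.845
time: 27.2
eef_pos: [0.5393, 0.287, 0.1246]
tcp_rot: [0.414, 0.91, -0.001, -0.0]
contact_force: [0.4, -0.0, 0.9]
opening: 0.845
time: 27.45
eef_pos: [0.539, 0.2852, 0.1244]
tcp_rot: [0.416, 0.909, -0.001, -0.0]
contact_force: [-1.2, -0.5, -0.4]
opening: 0.844
[0.538992   0.285241   0.12437985] 40.836824121143806 [-1.0e-04 -1.6e-03 -1.0e+00] [ 0.32  0.25  1.82 -0.    1.07 -0.39]
```

View pics/w10.png

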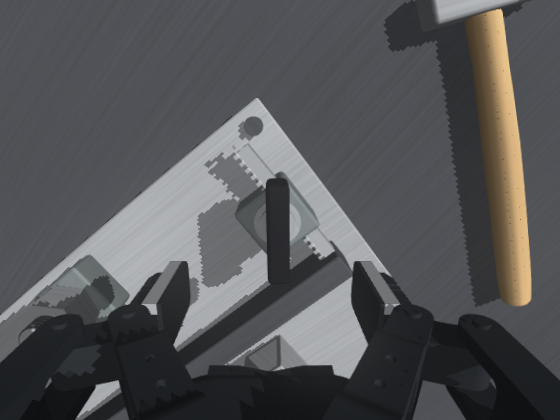

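The L bar is upright in the wrist view (column 278, rows 180–283), aligned with the jaws and about 2 mm right of the midline. Gripping and turning it.

```bash
python3 -m jog '{"travel":[[2.2,1.7,-20],[0,0,-25],[0,0,-17],[0,0,-8],[0,0,0]],"dr":[[0,0,0],[0,0,0],[0,0,0],[0,0,0],[0,0,0]],"jaw":[40,40,40,40,40]}' 60
python3 -m jog '{"travel":[[0,0,0],[0,0,0],[0,0,0],[0,0,0],[0,0,0]],"dr":[[0,0,0],[0,0,0],[0,0,0],[0,0,0],[0,0,0]],"jaw":[40,255,255,255,255]}' 60
python3 -m jog '{"travel":[[0,0,0],[0,0,0],[0,0,0],[0,0,0]],"dr":[[0,0,0],[0,0,0],[0,0,0],[0,0,0]],"jaw":[255,255,255,255]}' 60
python3 -m jog '{"travel":[[0,0,0],[0,0,0],[0,0,0],[0,0,0],[0,0,0]],"dr":[[0,0,-5],[0,0,-6.5],[0,0,-6.5],[0,0,-6.5],[0,0,-6.5]],"jaw":[255,255,255,255,255]}' 60
```

```text
time: 27.92
eef_pos: [0.5398, 0.2857, 0.0525]
tcp_rot: [0.417, 0.909, -0.002, -0.002]
contact_force: [-0.0, -0.1, 0.6]
opening: 0.844
time: 28.33
eef_pos: [0.5422, 0.2878, 0.0561]
tcp_rot: [0.416, 0.909, 0.001, 0.001]
contact_force: [-0.6, -0.0, -0.1]
opening: 0.277
time: 28.67
eef_pos: [0.5424, 0.2882, 0.056]
tcp_rot: [0.416, 0.909, 0.001, 0.001]
contact_force: [0.6, 2.3, 2.3]
opening: 0.148
time: 29.08
eef_pos: [0.5427, 0.2883, 0.056]
tcp_rot: [0.645, 0.764, 0.002, 0.001]
contact_force: [1.9, 1.7, 2.7]
opening: 0.147
```

```bash
python3 -m jog '{"travel":[[0,0,0],[0,0,0],[0,0,0],[0,0,0],[0,0,0]],"dr":[[0,0,-6.4],[0,0,-6.4],[0,0,-6.4],[0,0,-6.4],[0,0,-6.4]],"jaw":[255,255,255,255,255]}' 60
python3 -m jog '{"travel":[[0,0,0],[0,0,0],[0,0,0],[0,0,0],[0,0,0]],"dr":[[0,0,-6.4],[0,0,-6.4],[0,0,-6.4],[0,0,0],[0,0,0]],"jaw":[255,255,255,255,255]}'
python3 - <<'E'
from h import *
s=get_state();m=Ro.from_quat(s["tcp_rot"]).as_matrix();print(s["eef_pos"],np.degrees(np.arctan2(m[1,1],m[0,1])),s["wrist_torque"])
im,c=shot("top","t5");f,o=fence(im,c);print(f,o[:,1:].round(4).tolist())
E
python3 -m jog '{"travel":[[0,0,0],[0,0,0],[0,0,0],[0,0,25],[0,0,35]],"dr":[[0,0,0],[0,0,0],[0,0,0],[0,0,0],[0,0,0]],"jaw":[40,40,40,40,40]}' 60
```

```text
time: 29.5
eef_pos: [0.5432, 0.2883, 0.056]
tcp_rot: [0.831, 0.556, 0.002, 0.001]
contact_force: [3.3, 2.2, 1.1]
opening: 0.149
time: 29.92
eef_pos: [0.5433, 0.2882, 0.056]
tcp_rot: [0.911, 0.413, 0.002, 0.0]
contact_force: [4.5, 2.0, 1.8]
opening: 0.153
[0.54330974 0.28818145 0.0560032 ] -41.266309530213675 [ 0.29405786 -0.66186584 -0.24873247]
[ 0.02464273 -0.006     ] [[-0.0095, 7.0571], [-0.0095, 7.0908], [-0.0095, 7.502], [-0.0075, 6.8828], [-0.0055, 6.4834], [-0.003, 8.1094], [-0.0015, 6.834], [-0.002, 7.0557]]
time: 30.38
eef_pos: [0.5374, 0.286, 0.1102]
tcp_rot: [0.911, 0.412, -0.006, -0.001]
contact_force: [0.1, -0.4, 0.3]
opening: 0.837
```

```bash
python3 -m jog '{"travel":[[-6.5,-33.1,5],[-6.5,-33.1,5],[-6.5,-33.1,0],[-6.5,-33.1,0],[-6.5,-33.1,0]],"dr":[[0,0,3.9],[0,0,3.9],[0,0,3.9],[0,0,3.9],[0,0,3.9]],"jaw":[40,40,40,40,40]}' 60
python3 -m jog '{"travel":[[-6.5,-33.1,0],[-6.5,-33.1,0],[-6.5,-33.1,0],[-6.5,-33.1,0],[-6.5,-33.1,0]],"dr":[[0,0,3.9],[0,0,3.9],[0,0,3.9],[0,0,3.9],[0,0,3.9]],"jaw":[40,40,40,40,40]}'
python3 -m jog '{"travel":[[0,0,0],[0,0,0],[0,0,0]],"dr":[[0,0,0],[0,0,0],[0,0,0]],"jaw":[40,40,40]}' 60
python3 - <<'E'
from h import *
s=get_state();m=Ro.from_quat(s["tcp_rot"]).as_matrix();print(s["eef_pos"],np.degrees(np.arctan2(m[1,1],m[0,1])),m[2].round(4),s["qpos"].round(2))
E
```

```text
time: 30.8
eef_pos: [0.5075, 0.1207, 0.1245]
tcp_rot: [0.827, 0.562, -0.001, -0.0]
contact_force: [0.9, -0.5, -0.0]
opening: 0.841
time: 31.22
eef_pos: [0.475, -0.0446, 0.1244]
tcp_rot: [0.72, 0.694, -0.001, -0.001]
contact_force: [-0.0, -0.2, -0.2]
opening: 0.841
time: 31.47
eef_pos: [0.4759, -0.0432, 0.1246]
tcp_rot: [0.722, 0.692, -0.0, -0.001]
contact_force: [0.2, 0.3, -0.3]
opening: 0.841
[ 0.47594197 -0.04315831  0.12455136] -2.384589126675011 [ 7.0e-04 -1.5e-03 -1.0e+00] [-0.3  -0.03  2.14  0.    1.04 -0.26]
```

```bash
python3 -m jog '{"travel":[[1.5,0.7,-20],[0,0,-25],[0,0,-17],[0,0,-8],[0,0,0]],"dr":[[0,0,0],[0,0,0],[0,0,0],[0,0,0],[0,0,0]],"jaw":[40,40,40,40,40]}' 60
python3 -m jog '{"travel":[[0,0,0],[0,0,0],[0,0,0],[0,0,0],[0,0,0]],"dr":[[0,0,0],[0,0,0],[0,0,0],[0,0,0],[0,0,0]],"jaw":[40,255,255,255,255]}' 60
python3 -m jog '{"travel":[[0,0,0],[0,0,0],[0,0,0],[0,0,0]],"dr":[[0,0,0],[0,0,0],[0,0,0],[0,0,0]],"jaw":[255,255,255,255]}' 60
python3 -m jog '{"travel":[[0,0,0],[0,0,0],[0,0,0],[0,0,0],[0,0,0]],"dr":[[0,0,-5],[0,0,-6.5],[0,0,-6.5],[0,0,-6.5],[0,0,-6.5]],"jaw":[255,255,255,255,255]}' 60
```

```text
time: 31.88
eef_pos: [0.4762, -0.041, 0.0527]
tcp_rot: [0.721, 0.693, -0.001, -0.002]
contact_force: [-0.9, 0.3, -0.5]
opening: 0.846
time: 32.3
eef_pos: [0.4787, -0.0429, 0.0559]
tcp_rot: [0.721, 0.692, 0.0, 0.001]
contact_force: [0.0, -0.1, 0.5]
opening: 0.277
time: 32.63
eef_pos: [0.477, -0.0428, 0.0559]
tcp_rot: [0.722, 0.692, -0.001, -0.001]
contact_force: [-6.5, 0.6, 8.5]
opening: 0.152
time: 33.05
eef_pos: [0.4783, -0.0435, 0.056]
tcp_rot: [0.881, 0.473, -0.0, 0.001]
contact_force: [-1.3, -2.0, 2.6]
opening: 0.153
```

```bash
python3 -m jog '{"travel":[[-0.5,0,0],[0,0,0],[0,0,0],[0,0,0],[0,0,0]],"dr":[[0,0,-6.1],[0,0,-6.1],[0,0,-6.1],[0,0,-6.1],[0,0,-6.1]],"jaw":[255,255,255,255,255]}' 60
python3 -m jog '{"travel":[[0,0,0],[0,0,0],[0,0,0],[0,0,0],[0,0,0]],"dr":[[0,0,-6.1],[0,0,-6.1],[0,0,-6.1],[0,0,0],[0,0,0]],"jaw":[255,255,255,255,255]}'
python3 - <<'E'
from h import *
s=get_state();m=Ro.from_quat(s["tcp_rot"]).as_matrix();print(s["eef_pos"],np.degrees(np.arctan2(m[1,1],m[0,1])),s["wrist_torque"])
im,c=shot("top","t6");f,o=fence(im,c);print(f,o[:,1:].round(4).tolist())
E
python3 -m jog '{"travel":[[0,0,0],[0,0,0],[0,0,0],[0,0,25],[0,0,35]],"dr":[[0,0,0],[0,0,0],[0,0,0],[0,0,0],[0,0,0]],"jaw":[40,40,40,40,40]}' 60
```

```text
time: 33.47
eef_pos: [0.4792, -0.0444, 0.056]
tcp_rot: [0.974, 0.225, 0.002, 0.003]
contact_force: [2.6, -5.4, -2.2]
opening: 0.155
time: 33.88
eef_pos: [0.4795, -0.0452, 0.056]
tcp_rot: [0.998, 0.068, 0.002, 0.003]
contact_force: [2.5, -7.4, -2.5]
opening: 0.147
[ 0.47945254 -0.0452336   0.05602177] -82.14746459245245 [-1.23406139 -0.27804457 -0.14610058]
[-0.0197132   0.00141254] [[0.005, 7.062], [0.004, 6.9639], [-0.0095, 2.3672], [-0.0145, 2.2246], [-0.016, 2.3467], [-0.001, 7.3062], [-0.0015, 7.6489], [-0.002, 6.8232]]
time: 34.35
eef_pos: [0.4743, -0.0415, 0.112]
tcp_rot: [0.998, 0.068, -0.004, -0.002]
contact_force: [0.9, 0.3, 0.5]
opening: 0.836
```

```bash
python3 -m jog '{"travel":[[6.5,33.2,5],[6.5,33.2,5],[6.5,33.2,0],[6.5,33.2,0],[6.5,33.2,0]],"dr":[[0,0,4.1],[0,0,4.1],[0,0,4.1],[0,0,4.1],[0,0,4.1]],"jaw":[40,40,40,40,40]}' 60
python3 -m jog '{"travel":[[6.5,33.2,0],[6.5,33.2,0],[6.5,33.2,0],[6.5,33.2,0],[6.5,33.2,0]],"dr":[[0,0,4.1],[0,0,4.1],[0,0,4.1],[0,0,4.1],[0,0,4.1]],"jaw":[40,40,40,40,40]}'
python3 -m jog '{"travel":[[0,0,0],[0,0,0],[0,0,0]],"dr":[[0,0,0],[0,0,0],[0,0,0]],"jaw":[40,40,40]}' 60
python3 - <<'E'
from h import *
s=get_state();m=Ro.from_quat(s["tcp_rot"]).as_matrix();print(s["eef_pos"],np.degrees(np.arctan2(m[1,1],m[0,1])),m[2].round(4),s["qpos"].round(2))
E
```

```text
time: 34.77
eef_pos: [0.51, 0.1251, 0.1253]
tcp_rot: [0.969, 0.247, 0.0, -0.0]
contact_force: [0.6, 0.1, -0.2]
opening: 0.845
time: 35.18
eef_pos: [0.5421, 0.2913, 0.1248]
tcp_rot: [0.91, 0.415, -0.0, -0.0]
contact_force: [0.5, 0.9, 0.3]
opening: 0.845
time: 35.43
eef_pos: [0.5419, 0.2892, 0.1245]
tcp_rot: [0.91, 0.414, -0.001, 0.0]
contact_force: [-0.8, -0.4, -0.8]
opening: 0.841
[0.54191977 0.28920617 0.12447884] -41.129117922908314 [-1.3e-03 -5.0e-04 -1.0e+00] [ 0.33  0.26  1.81 -0.    1.07  1.04]
```

```bash
python3 -m jog '{"travel":[[0.3,-1.5,-20],[0,0,-25],[0,0,-17],[0,0,-8],[0,0,0]],"dr":[[0,0,0],[0,0,0],[0,0,0],[0,0,0],[0,0,0]],"jaw":[40,40,40,40,40]}' 60
python3 -m jog '{"travel":[[0,0,0],[0,0,0],[0,0,0],[0,0,0],[0,0,0]],"dr":[[0,0,0],[0,0,0],[0,0,0],[0,0,0],[0,0,0]],"jaw":[40,255,255,255,255]}' 60
python3 -m jog '{"travel":[[0,0,0],[0,0,0],[0,0,0],[0,0,0]],"dr":[[0,0,0],[0,0,0],[0,0,0],[0,0,0]],"jaw":[255,255,255,255]}' 60
python3 -m jog '{"travel":[[0,0,0],[0,0,0],[0,0,0],[0,0,0],[0,0,0]],"dr":[[0,0,-5],[0,0,-6.5],[0,0,-6.5],[0,0,-6.5],[0,0,-6.5]],"jaw":[255,255,255,255,255]}' 60
python3 -m jog '{"travel":[[0,0,0],[0,0,0],[0,0,0],[0,0,0],[0,0,0]],"dr":[[0,0,-6.5],[0,0,-6.5],[0,0,-6.5],[0,0,-6.5],[0,0,-6.5]],"jaw":[255,255,255,255,255]}' 60
```

```text
time: 35.85
eef_pos: [0.541, 0.286, 0.0524]
tcp_rot: [0.911, 0.413, -0.003, -0.0]
contact_force: [0.4, -0.4, -0.3]
opening: 0.844
time: 36.27
eef_pos: [0.5435, 0.288, 0.0561]
tcp_rot: [0.91, 0.414, 0.001, 0.0]
contact_force: [-0.0, -0.4, 0.4]
opening: 0.28
time: 36.6
eef_pos: [0.5432, 0.288, 0.0559]
tcp_rot: [0.91, 0.414, 0.0, 0.0]
contact_force: [-0.5, -0.5, 6.7]
opening: 0.151
time: 37.02
eef_pos: [0.5434, 0.2878, 0.0559]
tcp_rot: [0.988, 0.153, 0.001, 0.0]
contact_force: [-0.9, -1.5, 5.5]
opening: 0.147
time: 37.43
eef_pos: [0.5434, 0.2875, 0.0559]
tcp_rot: [0.992, -0.129, 0.001, 0.0]
contact_force: [-1.2, -0.6, 5.8]
opening: 0.15
```

```bash
python3 -m jog '{"travel":[[0,0,0],[0,0,0],[0,0,0],[0,0,0]],"dr":[[0,0,-6.3],[0,0,-6.3],[0,0,0],[0,0,0]],"jaw":[255,255,255,255]}' 60
python3 - <<'E'
from h import *
s=get_state();m=Ro.from_quat(s["tcp_rot"]).as_matrix();print(s["eef_pos"],np.degrees(np.arctan2(m[1,1],m[0,1])),s["wrist_torque"])
im,c=shot("top","t7");f,o=fence(im,c);print(f,o[:,1:].round(4).tolist())
E
python3 -m jog '{"travel":[[0,0,0],[0,0,0],[0,0,0],[0,0,25],[0,0,35]],"dr":[[0,0,0],[0,0,0],[0,0,0],[0,0,0],[0,0,0]],"jaw":[40,40,40,40,40]}' 60
python3 -m jog '{"travel":[[-6.5,-33.2,5],[-6.5,-33.2,5],[-6.5,-33.2,0],[-6.5,-33.2,0],[-6.5,-33.2,0]],"dr":[[0,0,3.6],[0,0,3.6],[0,0,3.6],[0,0,3.6],[0,0,3.6]],"jaw":[40,40,40,40,40]}' 60
python3 -m jog '{"travel":[[-6.5,-33.2,0],[-6.5,-33.2,0],[-6.5,-33.2,0],[-6.5,-33.2,0],[-6.5,-33.2,0]],"dr":[[0,0,3.6],[0,0,3.6],[0,0,3.6],[0,0,3.6],[0,0,3.6]],"jaw":[40,40,40,40,40]}'
python3 -m jog '{"travel":[[0,0,0],[0,0,0],[0,0,0]],"dr":[[0,0,0],[0,0,0],[0,0,0]],"jaw":[40,40,40]}' 60
python3 - <<'E'
from h import *
s=get_state();m=Ro.from_quat(s["tcp_rot"]).as_matrix();print(s["eef_pos"],np.degrees(np.arctan2(m[1,1],m[0,1])),m[2].round(4),s["qpos"].round(2))
E
```

```text
time: 37.77
eef_pos: [0.5433, 0.2875, 0.0559]
tcp_rot: [0.972, -0.236, 0.0, 0.0]
contact_force: [-1.8, -2.9, 5.4]
opening: 0.155
[0.54334435 0.28745324 0.05590343] -117.29573337761447 [-0.34909064  0.2558459  -0.16525945]
[4.26736742e-17 1.15000000e-02] [[-0.05, 7.8955], [0.0055, 7.0342], [-0.0115, 2.6426], [-0.01, 2.1704], [-0.007, 2.5117], [0.0115, 8.1426], [0.0115, 7.6855], [0.011, 7.6689]]
time: 38.23
eef_pos: [0.5394, 0.2867, 0.1105]
tcp_rot: [0.972, -0.236, -0.004, 0.003]
contact_force: [0.9, 0.4, 0.2]
opening: 0.84
time: 38.65
eef_pos: [0.5097, 0.1206, 0.1248]
tcp_rot: [0.997, -0.079, 0.0, -0.0]
contact_force: [0.5, 0.2, 0.2]
opening: 0.841
time: 39.07
eef_pos: [0.4771, -0.0455, 0.1248]
tcp_rot: [0.997, 0.078, 0.0, -0.0]
contact_force: [0.6, -0.0, -1.0]
opening: 0.849
time: 39.32
eef_pos: [0.4777, -0.044, 0.1247]
tcp_rot: [0.997, 0.076, -0.0, -0.0]
contact_force: [0.1, 0.7, 0.2]
opening: 0.843
[ 0.47774582 -0.04402129  0.12474199] -81.30904720909727 [-2.e-04 -6.e-04 -1.e+00] [-0.3  -0.03  2.13  0.    1.04  1.11]
```

```bash
python3 -m jog '{"travel":[[-0.3,0,-20],[0,0,-25],[0,0,-17],[0,0,-8],[0,0,0]],"dr":[[0,0,-0.8],[0,0,0],[0,0,0],[0,0,0],[0,0,0]],"jaw":[40,40,40,40,40]}' 60
python3 -m jog '{"travel":[[0,0,0],[0,0,0],[0,0,0],[0,0,0],[0,0,0]],"dr":[[0,0,0],[0,0,0],[0,0,0],[0,0,0],[0,0,0]],"jaw":[40,255,255,255,255]}' 60
python3 -m jog '{"travel":[[0,0,0],[0,0,0],[0,0,0],[0,0,0]],"dr":[[0,0,0],[0,0,0],[0,0,0],[0,0,0]],"jaw":[255,255,255,255]}' 60
python3 -m jog '{"travel":[[0,0,0],[0,0,0],[0,0,0],[0,0,0],[0,0,0]],"dr":[[0,0,-5],[0,0,-6],[0,0,-6],[0,0,-6],[0,0,-6]],"jaw":[255,255,255,255,255]}' 60
python3 -m jog '{"travel":[[0,0,0],[0,0,0],[0,0,0],[0,0,0],[0,0,0]],"dr":[[0,0,-6],[0,0,-6],[0,0,-6],[0,0,-5],[0,0,0]],"jaw":[255,255,255,255,255]}' 60
python3 - <<'E'
from h import *
s=get_state();m=Ro.from_quat(s["tcp_rot"]).as_matrix();print(s["eef_pos"],np.degrees(np.arctan2(m[1,1],m[0,1])),s["wrist_torque"])
im,c=shot("top","t8");f,o=fence(im,c,b=.025);print(f,o[:,1:].round(4).tolist())
E
```

```text
time: 39.73
eef_pos: [0.4759, -0.0425, 0.0528]
tcp_rot: [0.998, 0.07, -0.002, -0.001]
contact_force: [-0.5, 0.2, -0.0]
opening: 0.842
time: 40.15
eef_pos: [0.4782, -0.0444, 0.0559]
tcp_rot: [0.998, 0.069, 0.001, 0.0]
contact_force: [0.7, -0.6, 0.7]
opening: 0.278
time: 40.48
eef_pos: [0.4783, -0.0454, 0.056]
tcp_rot: [0.998, 0.069, 0.001, 0.001]
contact_force: [-1.4, -5.1, 3.5]
opening: 0.148
time: 40.9
eef_pos: [0.4785, -0.0462, 0.056]
tcp_rot: [0.983, -0.183, 0.001, 0.002]
contact_force: [-1.0, -7.8, 3.6]
opening: 0.152
time: 41.32
eef_pos: [0.4781, -0.0468, 0.056]
tcp_rot: [0.927, -0.375, 0.002, 0.003]
contact_force: [-3.6, -10.6, 3.9]
opening: 0.142
[ 0.47813264 -0.04678371  0.05597705] -134.0690393866612 [-1.7570333   0.34514258 -0.18578567]
[-0.00616978  0.01256041] [[0.014, 7.334], [0.013, 6.9937], [-0.004, 3.0107], [-0.0045, 2.0293], [-0.004, 2.4824], [0.012, 7.6094], [0.012, 6.8921], [0.011, 6.6313]]
```

```bash
python3 -m jog '{"travel":[[0,0,0],[0,0,0],[0,0,0],[0,0,25],[0,0,35]],"dr":[[0,0,0],[0,0,0],[0,0,0],[0,0,0],[0,0,0]],"jaw":[40,40,40,40,40]}' 60
python3 -m jog '{"travel":[[6.5,33.2,5],[6.5,33.2,5],[6.5,33.2,0],[6.5,33.2,0],[6.5,33.2,0]],"dr":[[0,0,7],[0,0,7],[0,0,7],[0,0,7],[0,0,7]],"jaw":[40,40,40,40,40]}' 60
python3 -m jog '{"travel":[[6.5,33.2,0],[6.5,33.2,0],[6.5,33.2,0],[6.5,33.2,0],[6.5,33.2,0]],"dr":[[0,0,7],[0,0,7],[0,0,7],[0,0,7],[0,0,7]],"jaw":[40,40,40,40,40]}' 60
python3 -m jog '{"travel":[[0,0,0],[0,0,0],[0,0,0],[0,0,0],[0,0,0]],"dr":[[0,0,7],[0,0,7],[0,0,7],[0,0,7],[0,0,7]],"jaw":[40,40,40,40,40]}' 60
python3 -m jog '{"travel":[[0,0,0],[0,0,0],[0,0,0],[0,0,0],[0,0,0]],"dr":[[0,0,7],[0,0,7],[0,0,7],[0,0,7],[0,0,7]],"jaw":[40,40,40,40,40]}' 60
python3 -m jog '{"travel":[[0,0,0],[0,0,0],[0,0,0],[0,0,0],[0,0,0]],"dr":[[0,0,7],[0,0,7],[0,0,7],[0,0,7],[0,0,7]],"jaw":[40,40,40,40,40]}' 60
python3 -m jog '{"travel":[[0,0,0],[0,0,0],[0,0,0],[0,0,0],[0,0,0]],"dr":[[0,0,7],[0,0,7],[0,0,7],[0,0,0],[0,0,0]],"jaw":[40,40,40,40,40]}' 60
python3 - <<'E'
from h import *
s=get_state();m=Ro.from_quat(s["tcp_rot"]).as_matrix();print(s["eef_pos"],np.degrees(np.arctan2(m[1,1],m[0,1])),m[2].round(4),s["qpos"].round(2))
im,c=shot("wrist","w11")
E
```

```text
time: 41.78
eef_pos: [0.4742, -0.0427, 0.1117]
tcp_rot: [0.927, -0.375, -0.005, -0.0]
contact_force: [0.3, -0.3, 0.0]
opening: 0.838
time: 42.2
eef_pos: [0.5098, 0.1239, 0.1251]
tcp_rot: [0.997, -0.076, -0.0, -0.0]
contact_force: [0.8, -0.4, 0.7]
opening: 0.839
time: 42.62
eef_pos: [0.542, 0.2901, 0.1246]
tcp_rot: [0.974, 0.228, -0.0, -0.0]
contact_force: [0.3, 0.5, 0.4]
opening: 0.843
time: 43.03
eef_pos: [0.5419, 0.2885, 0.1244]
tcp_rot: [0.86, 0.51, -0.001, -0.001]
contact_force: [-0.0, 0.2, 0.9]
opening: 0.843
time: 43.45
eef_pos: [0.5419, 0.2882, 0.1244]
tcp_rot: [0.667, 0.745, -0.0, -0.001]
contact_force: [-0.9, -0.4, -0.3]
opening: 0.845
time: 43.87
eef_pos: [0.5419, 0.2883, 0.1244]
tcp_rot: [0.412, 0.911, -0.0, -0.001]
contact_force: [-0.0, 0.6, 0.3]
opening: 0.84
time: 44.28
eef_pos: [0.5421, 0.2881, 0.1246]
tcp_rot: [0.244, 0.97, -0.0, -0.0]
contact_force: [-1.3, -0.1, -0.7]
opening: 0.843
[0.54209687 0.28810688 0.12460645] 61.79132919313016 [ 9.e-04 -3.e-04 -1.e+00] [ 0.32  0.26  1.81  0.    1.07 -0.76]
```

View pics/w11.png

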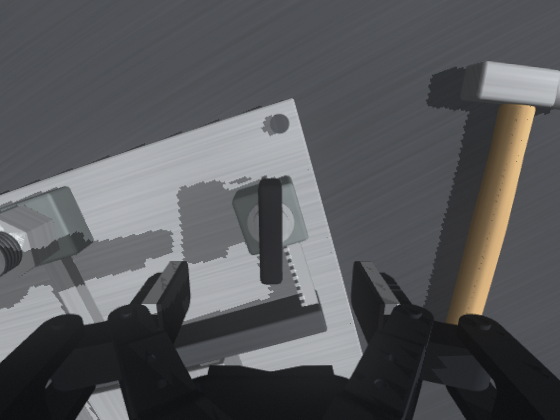

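The wrist view shows the L bar upright at column 270, centred between the jaws. I'll wind it to the gripping range.

```bash
python3 -m jog '{"travel":[[0,-0.5,-20],[0,0,-25],[0,0,-17],[0,0,-8],[0,0,0]],"dr":[[0,0,0.8],[0,0,0],[0,0,0],[0,0,0],[0,0,0]],"jaw":[40,40,40,40,40]}' 60
python3 -m jog '{"travel":[[0,0,0],[0,0,0],[0,0,0],[0,0,0],[0,0,0]],"dr":[[0,0,0],[0,0,0],[0,0,0],[0,0,0],[0,0,0]],"jaw":[40,255,255,255,255]}' 60
python3 -m jog '{"travel":[[0,0,0],[0,0,0],[0,0,0],[0,0,0]],"dr":[[0,0,0],[0,0,0],[0,0,0],[0,0,0]],"jaw":[255,255,255,255]}' 60
python3 -m jog '{"travel":[[0,0,0],[0,0,0],[0,0,0],[0,0,0],[0,0,0]],"dr":[[0,0,-5],[0,0,-6],[0,0,-6],[0,0,-6],[0,0,-5]],"jaw":[255,255,255,255,255]}' 60
python3 -m jog '{"travel":[[0,0,0],[0,0,0],[0,0,0]],"dr":[[0,0,-3],[0,0,0],[0,0,0]],"jaw":[255,255,255]}' 60
python3 - <<'E'
from h import *
s=get_state();m=Ro.from_quat(s["tcp_rot"]).as_matrix();print(s["eef_pos"],np.degrees(np.arctan2(m[1,1],m[0,1])),s["wrist_torque"])
im,c=shot("top","t9");f,o=fence(im,c,b=.025);print(f,o[:,1:].round(4).tolist())
E
```

```text
time: 44.75
eef_pos: [0.5407, 0.2868, 0.0524]
tcp_rot: [0.236, 0.972, -0.001, -0.002]
contact_force: [-1.7, 0.1, -0.1]
opening: 0.84
time: 45.17
eef_pos: [0.5432, 0.2875, 0.0561]
tcp_rot: [0.236, 0.972, 0.0, 0.001]
contact_force: [0.4, -0.5, 0.6]
opening: 0.279
time: 45.5
eef_pos: [0.543, 0.2876, 0.0559]
tcp_rot: [0.236, 0.972, 0.0, 0.0]
contact_force: [-2.4, 0.0, 5.0]
opening: 0.145
time: 45.92
eef_pos: [0.543, 0.2875, 0.056]
tcp_rot: [0.465, 0.885, 0.0, 0.001]
contact_force: [-0.8, 0.9, 5.5]
opening: 0.149
time: 46.17
eef_pos: [0.543, 0.2875, 0.0559]
tcp_rot: [0.487, 0.874, 0.0, 0.0]
contact_force: [-0.6, -0.2, 6.2]
opening: 0.148
[0.54297131 0.28751053 0.05593253] 31.762482369419324 [-0.0664545   0.23530763 -0.04627602]
[0.00797999 0.01449252] [[0.0125, 7.127], [0.014, 6.7207], [-0.004, 2.6094], [-0.003, 2.5532], [-0.003, 2.7812], [0.015, 7.4258], [0.017, 6.9062], [0.015, 6.8691]]
```

```bash
python3 -m jog '{"travel":[[0,0,0],[0,0,0],[0,0,0],[0,0,25],[0,0,35]],"dr":[[0,0,0],[0,0,0],[0,0,0],[0,0,0],[0,0,0]],"jaw":[40,40,40,40,40]}' 60
python3 -m jog '{"travel":[[-6.5,-33.2,5],[-6.5,-33.2,5],[-6.5,-33.2,0],[-6.5,-33.2,0],[-6.5,-33.2,0]],"dr":[[0,0,1.4],[0,0,1.4],[0,0,1.4],[0,0,1.4],[0,0,1.4]],"jaw":[40,40,40,40,40]}' 60
python3 -m jog '{"travel":[[-6.5,-33.2,0],[-6.5,-33.2,0],[-6.5,-33.2,0],[-6.5,-33.2,0],[-6.5,-33.2,0]],"dr":[[0,0,1.4],[0,0,1.4],[0,0,1.4],[0,0,1.4],[0,0,1.4]],"jaw":[40,40,40,40,40]}'
python3 -m jog '{"travel":[[0,0,0],[0,0,0],[0,0,0]],"dr":[[0,0,0],[0,0,0],[0,0,0]],"jaw":[40,40,40]}' 60
python3 - <<'E'
from h import *
s=get_state();m=Ro.from_quat(s["tcp_rot"]).as_matrix();print(s["eef_pos"],np.degrees(np.arctan2(m[1,1],m[0,1])),m[2].round(4),s["qpos"].round(2))
E
```

```text
time: 46.63
eef_pos: [0.5392, 0.286, 0.1105]
tcp_rot: [0.487, 0.874, -0.004, -0.004]
contact_force: [0.4, -0.4, 0.3]
opening: 0.841
time: 47.05
eef_pos: [0.5093, 0.1199, 0.1248]
tcp_rot: [0.432, 0.902, -0.0, 0.0]
contact_force: [0.8, 0.3, -0.2]
opening: 0.842
time: 47.47
eef_pos: [0.4767, -0.0461, 0.1248]
tcp_rot: [0.376, 0.927, -0.0, -0.0]
contact_force: [1.1, 0.5, 0.3]
opening: 0.844
time: 47.72
eef_pos: [0.4774, -0.0446, 0.1247]
tcp_rot: [0.377, 0.926, 0.0, -0.0]
contact_force: [0.1, 0.3, -0.3]
opening: 0.837
[ 0.47736917 -0.0446311   0.12473959] 45.700967212736856 [ 6.e-04  0.e+00 -1.e+00] [-0.31 -0.03  2.14  0.    1.04 -1.1 ]
```

```bash
python3 -m jog '{"travel":[[-0.5,-1,-20],[0,0,-25],[0,0,-17],[0,0,-8],[0,0,0]],"dr":[[0,0,0.2],[0,0,0],[0,0,0],[0,0,0],[0,0,0]],"jaw":[40,40,40,40,40]}' 60
python3 -m jog '{"travel":[[0,0,0],[0,0,0],[0,0,0],[0,0,0],[0,0,0]],"dr":[[0,0,0],[0,0,0],[0,0,0],[0,0,0],[0,0,0]],"jaw":[40,255,255,255,255]}' 60
python3 -m jog '{"travel":[[0,0,0],[0,0,0],[0,0,0],[0,0,0]],"dr":[[0,0,0],[0,0,0],[0,0,0],[0,0,0]],"jaw":[255,255,255,255]}' 60
python3 -m jog '{"travel":[[0,0,0],[0,0,0],[0,0,0],[0,0,0],[0,0,0]],"dr":[[0,0,-4],[0,0,-5],[0,0,-5.6],[0,0,0],[0,0,0]],"jaw":[255,255,255,255,255]}' 60
python3 - <<'E'
from h import *
s=get_state();m=Ro.from_quat(s["tcp_rot"]).as_matrix();print(s["eef_pos"],np.degrees(np.arctan2(m[1,1],m[0,1])),s["wrist_torque"])
im,c=shot("top","t10");f,o=fence(im,c,b=.025);print(f,o[:,1:].round(4).tolist())
E
```

```text
time: 48.13
eef_pos: [0.4754, -0.044, 0.0528]
tcp_rot: [0.374, 0.927, -0.0, -0.003]
contact_force: [0.8, 0.3, -1.3]
opening: 0.841
time: 48.55
eef_pos: [0.4777, -0.0459, 0.0559]
tcp_rot: [0.375, 0.927, 0.0, 0.001]
contact_force: [-0.1, 1.2, 0.3]
opening: 0.279
time: 48.88
eef_pos: [0.4773, -0.0461, 0.0558]
tcp_rot: [0.375, 0.927, -0.0, 0.0]
contact_force: [-3.4, -0.5, 5.3]
opening: 0.147
time: 49.3
eef_pos: [0.4771, -0.0462, 0.0558]
tcp_rot: [0.49, 0.872, -0.001, 0.0]
contact_force: [-3.0, -1.6, 6.0]
opening: 0.152
[ 0.47711517 -0.0462477   0.05582127] 31.351624252363113 [-0.393332    0.54096288 -0.10853399]
[0.00208462 0.0143458 ] [[0.014, 7.9951], [0.014, 7.5635], [-0.004, 2.8438], [-0.003, 2.7812], [-0.0015, 2.7129], [0.015, 7.3945], [0.0145, 6.6392], [0.0145, 7.7139]]
```

The fence is square (0.002) with its mid at about 14.4 mm. Now I'll back off to check it and view the nut.

```bash
python3 -m jog '{"travel":[[0,0,0],[0,0,0],[0,0,0],[0,0,25],[0,0,35]],"dr":[[0,0,0],[0,0,0],[0,0,0],[0,0,0],[0,0,0]],"jaw":[40,40,40,40,40]}' 60
python3 -m jog '{"travel":[[-1.3,34.8,26],[-1.3,34.8,26],[-1.3,34.8,26],[-1.3,34.8,26],[-1.3,34.8,26]],"dr":[[0,0,6.5],[0,0,6.5],[0,0,6.5],[0,0,6.5],[0,0,6.5]],"jaw":[0,0,0,0,0]}' 60
python3 -m jog '{"travel":[[0,0,0],[0,0,0],[0,0,0]],"dr":[[0,0,0],[0,0,0],[0,0,0]],"jaw":[0,0,0]}' 60
python3 - <<'E'
from h import *
import pickle
s=get_state();m=Ro.from_quat(s["tcp_rot"]).as_matrix();print(s["eef_pos"],np.degrees(np.arctan2(m[1,1],m[0,1])),s["qpos"].round(2))
im,c=shot("wrist","w12");pickle.dump(c,open("w12.pk","wb"))
f,o=fence(im,c,b=.025);print(f,o.round(4).tolist());print(knobs(im,c))
E
```

```text
time: 49.77
eef_pos: [0.4739, -0.0446, 0.1117]
tcp_rot: [0.49, 0.872, -0.001, -0.005]
contact_force: [0.6, 0.2, 0.7]
opening: 0.834
time: 50.18
eef_pos: [0.4703, 0.1227, 0.2407]
tcp_rot: [0.224, 0.975, 0.0, 0.0]
contact_force: [1.2, -0.6, -0.3]
opening: 1.002
time: 50.43
eef_pos: [0.4703, 0.121, 0.2386]
tcp_rot: [0.226, 0.974, -0.0, -0.001]
contact_force: [-0.9, -0.9, 0.1]
opening: 1.0
[0.47031552 0.12100541 0.23861905] 63.83891729577247 [ 0.04 -0.15  2.02 -0.    1.27 -1.07]Traceback (most recent call last):
  File "<stdin>", line 5, in <module>
  File "h.py", line 34, in fence
    if r.max()>.002: f=np.polyfit(o[k,0][r<.0021],o[k,1][r<.0021],1)
                       ~~~~~~~~~~^^^^^^^^^^^^^^^^^^^^^^^^^^^^^^^^^^^
    raise TypeError("expected non-empty vector for x")
TypeError: expected non-empty vector for x
```

View pics/w12.png

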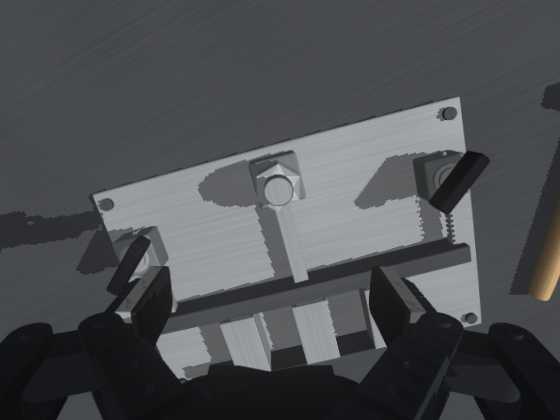

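The wrist view shows the fence bar against the three pieces, the knob bars roughly parallel, and the nut at (278,190) with a vertex pointing up the image, so its flats face the jaws. Going down to the nut.

```bash
python3 - <<'E'
from h import *
import pickle
im=cv2.imread("pics/w12.png");print(knobs(im,pickle.load(open("w12.pk","rb"))))
E
python3 -m jog '{"travel":[[0.2,7,-30],[0,0,-35],[0,0,-35],[0,0,0],[0,0,0]],"dr":[[0,0,0],[0,0,0],[0,0,0],[0,0,0],[0,0,0]],"jaw":[0,0,0,0,0]}' 60
python3 - <<'E'
from h import *
s=get_state();print(s["eef_pos"]);im,c=shot("wrist","w13")
cv2.imwrite("pics/c8.png",np.hstack([cv2.resize(im[80:300,150:400],(450,396)),cv2.resize(cv2.imread("pics/t10.png")[145:245,190:340],(345,396)[:1]+(230,)) if 0 else np.zeros((396,1,3),np.uint8)]))
E
```

```text
{'L': (array([535. , 280.8]), array([25., 63.]), 122.0, array([459.31972789, 180.43537415])), 'R': (array([479.7, -45.7]), array([24.2, 84.6]), 121.7, array([127.01754386, 273.25146199]))}
time: 50.9
eef_pos: [0.4687, 0.1268, 0.1365]
tcp_rot: [0.227, 0.974, -0.001, -0.004]
contact_force: [0.6, -0.4, 1.5]
opening: 0.999
[0.4687209  0.12684716 0.13654776]
```

View pics/c8.png

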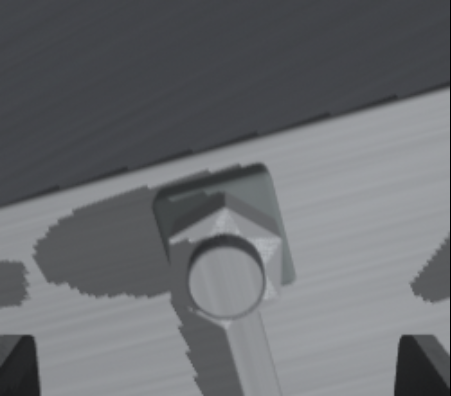

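The nut's flats are upright in the picture (crop columns 170 and 278, centre 224 against a finger midline of 218), so it is aligned and centred. Gripping it now.

```bash
python3 -m jog '{"travel":[[0,0,-30],[0,0,-30],[0,0,-20],[0,0,-12],[0,0,0]],"dr":[[0,0,0],[0,0,0],[0,0,0],[0,0,0],[0,0,0]],"jaw":[0,0,0,0,0]}' 50
python3 -m jog '{"travel":[[0,0,0],[0,0,0],[0,0,0],[0,0,0],[0,0,0]],"dr":[[0,0,0],[0,0,0],[0,0,0],[0,0,0],[0,0,0]],"jaw":[0,0,255,255,255]}' 50
python3 -m jog '{"travel":[[0,0,0],[0,0,0],[0,0,0],[0,0,0]],"dr":[[0,0,0],[0,0,0],[0,0,0],[0,0,0]],"jaw":[255,255,255,255]}' 50
python3 - <<'E'
from h import *
s=get_state();m=Ro.from_quat(s["tcp_rot"]).as_matrix();print(s["eef_pos"],np.degrees(np.arctan2(m[1,1],m[0,1])),s["wrist_torque"],s["qpos"].round(2))
E
```

```text
time: 51.37
eef_pos: [0.471, 0.1276, 0.0473]
tcp_rot: [0.227, 0.974, -0.0, -0.001]
contact_force: [-0.2, 0.5, -0.3]
opening: 1.0
time: 51.78
eef_pos: [0.4719, 0.1282, 0.0488]
tcp_rot: [0.226, 0.974, 0.0, 0.001]
contact_force: [0.4, -0.2, 0.6]
opening: 0.604
time: 52.12
eef_pos: [0.4715, 0.1282, 0.0485]
tcp_rot: [0.226, 0.974, 0.0, 0.0]
contact_force: [-1.4, -0.1, 5.6]
opening: 0.455
[0.4715447  0.12822532 0.0485073 ] 63.86416773306304 [-0.00122997  0.23701105  0.04950551] [ 0.06  0.12  2.15  0.    0.87 -1.06]
```

```bash
python3 -m jog '{"travel":[[0,0,-0.2],[0,0,-0.2],[0,0,-0.2],[0,0,-0.2],[0,0,-0.2]],"dr":[[0,0,-5],[0,0,-6],[0,0,-6],[0,0,-6],[0,0,-6]],"jaw":[255,255,255,255,255]}' 50
python3 -m jog '{"travel":[[0,0,-0.2],[0,0,-0.2],[0,0,-0.2],[0,0,-0.2],[0,0,-0.2]],"dr":[[0,0,-6],[0,0,-6],[0,0,-6],[0,0,-6],[0,0,-6]],"jaw":[255,255,255,255,255]}' 50
python3 -m jog '{"travel":[[0,0,-0.2],[0,0,-0.2],[0,0,-0.2],[0,0,-0.2],[0,0,0]],"dr":[[0,0,-6],[0,0,-6],[0,0,-6],[0,0,-6],[0,0,0]],"jaw":[255,255,255,255,255]}' 50
python3 - <<'E'
from h import *
s=get_state();m=Ro.from_quat(s["tcp_rot"]).as_matrix();print(s["eef_pos"],np.degrees(np.arctan2(m[1,1],m[0,1])),s["contact_force"],s["wrist_torque"],s["qpos"].round(2))
E
```

```text
time: 52.53
eef_pos: [0.4712, 0.1278, 0.0475]
tcp_rot: [0.465, 0.885, -0.001, 0.0]
contact_force: [-3.3, -2.4, 6.2]
opening: 0.455
time: 52.95
eef_pos: [0.4708, 0.1277, 0.0465]
tcp_rot: [0.678, 0.735, -0.001, -0.0]
contact_force: [-4.0, -2.9, 9.8]
opening: 0.457
time: 53.37
eef_pos: [0.4703, 0.1277, 0.0457]
tcp_rot: [0.816, 0.578, -0.002, -0.0]
contact_force: [-5.6, -2.7, 9.8]
opening: 0.457
[0.4703333  0.12772149 0.04566221] -19.32479299046767 [-5.58118412 -2.70276314  9.81811095] [-0.42881726  0.87578459 -0.11254689] [ 0.06  0.12  2.15 -0.    0.87  0.4 ]
```

```bash
python3 -m jog '{"travel":[[0,0,-0.2],[0,0,-0.2],[0,0,-0.2],[0,0,-0.2],[0,0,-0.2]],"dr":[[0,0,-5],[0,0,-5],[0,0,-5],[0,0,-5],[0,0,-5]],"jaw":[255,255,255,255,255]}' 50
python3 - <<'E'
from h import *
s=get_state();m=Ro.from_quat(s["tcp_rot"]).as_matrix();print(s["eef_pos"],np.degrees(np.arctan2(m[1,1],m[0,1])),s["contact_force"],s["wrist_torque"])
E
python3 -m jog '{"travel":[[0,0,-0.2],[0,0,-0.2],[0,0,0]],"dr":[[0,0,-3],[0,0,-3],[0,0,0]],"jaw":[255,255,255]}' 50
python3 - <<'E'
from h import *
s=get_state();m=Ro.from_quat(s["tcp_rot"]).as_matrix();print(s["eef_pos"],np.degrees(np.arctan2(m[1,1],m[0,1])),s["contact_force"],s["wrist_torque"])
E
```

```text
time: 53.78
eef_pos: [0.47, 0.1279, 0.0448]
tcp_rot: [0.922, 0.388, -0.002, -0.0]
contact_force: [-7.0, -1.5, 11.2]
opening: 0.455
[0.46999246 0.12790387 0.04480518] -44.333069112686545 [-6.99762643 -1.45264889 11.188517  ] [-0.22500649  1.09046996  0.12564702]
time: 54.03
eef_pos: [0.4699, 0.128, 0.0446]
tcp_rot: [0.94, 0.34, -0.002, -0.0]
contact_force: [-8.5, -1.2, 12.4]
opening: 0.457
[0.46992593 0.12800005 0.04457382] -50.223250805890984 [-8.45087167 -1.2401771  12.40883896] [-0.31609972  1.22534765 -0.11042605]
```

```bash
python3 -m jog '{"travel":[[0,0,0],[0,0,0],[0,0,0]],"dr":[[0,0,-3],[0,0,-3],[0,0,0]],"jaw":[255,255,255]}' 50
python3 - <<'E'
from h import *
s=get_state();m=Ro.from_quat(s["tcp_rot"]).as_matrix();print(s["eef_pos"],np.degrees(np.arctan2(m[1,1],m[0,1])),s["contact_force"],s["wrist_torque"])
E
python3 -m jog '{"travel":[[0,0,0],[0,0,0],[0,0,0]],"dr":[[0,0,-2],[0,0,-2],[0,0,0]],"jaw":[255,255,255]}' 50
python3 - <<'E'
from h import *
s=get_state();m=Ro.from_quat(s["tcp_rot"]).as_matrix();print(s["eef_pos"],np.degrees(np.arctan2(m[1,1],m[0,1])),s["contact_force"],s["wrist_torque"])
E
```

```text
time: 54.28
eef_pos: [0.4698, 0.1281, 0.0444]
tcp_rot: [0.957, 0.291, -0.002, -0.0]
contact_force: [-7.1, -0.7, 12.4]
opening: 0.459
[0.46981573 0.12809667 0.04438826] -56.21985851999189 [-7.09199804 -0.65164009 12.44012146] [-0.23682958  1.12634936 -0.13270458]
time: 54.53
eef_pos: [0.4698, 0.1281, 0.0443]
tcp_rot: [0.965, 0.261, -0.002, 0.0]
contact_force: [-6.7, 1.0, 11.2]
opening: 0.457
[0.46980102 0.12810399 0.04434545] -59.75511776256645 [-6.70990421  1.02181137 11.23485176] [0.04279997 1.14312337 1.25481519]
```

```bash
python3 -m jog '{"travel":[[0,0,0],[0,0,0]],"dr":[[0,0,-1.5],[0,0,0]],"jaw":[255,255]}' 50
python3 - <<'E'
from h import *
s=get_state();m=Ro.from_quat(s["tcp_rot"]).as_matrix();print(np.degrees(np.arctan2(m[1,1],m[0,1])),s["wrist_torque"])
E
python3 -m jog '{"travel":[[0,0,0],[0,0,0],[0,0,0],[0,0,0],[0,0,0]],"dr":[[0,0,0],[0,0,0],[0,0,0],[0,0,0],[0,0,0]],"jaw":[0,0,0,0,0]}' 50
python3 -m jog '{"travel":[[0,0,20],[0,0,30],[0,0,35],[-3,0,35],[-3,0,35]],"dr":[[0,0,0],[0,0,6],[0,0,6],[0,0,6],[0,0,6]],"jaw":[0,0,0,0,0]}' 50
python3 -m jog '{"travel":[[0,0,20],[0,0,20],[-3,0,0],[-3,0,0],[0,0,0]],"dr":[[0,0,6.5],[0,0,6.5],[0,0,6.5],[0,0,6.5],[0,0,6.5]],"jaw":[0,0,0,0,0]}' 50
python3 -m jog '{"travel":[[0,0,0],[0,0,0],[0,0,0],[0,0,0],[0,0,0]],"dr":[[0,0,7],[0,0,7],[0,0,7],[0,0,7],[0,0,7]],"jaw":[0,0,0,0,0]}' 50
python3 -m jog '{"travel":[[0,0,0],[0,0,0],[0,0,0],[0,0,0],[0,0,0]],"dr":[[0,0,7],[0,0,7],[0,0,7],[0,0,7],[0,0,7]],"jaw":[0,0,0,0,0]}' 50
python3 -m jog '{"travel":[[0,0,0],[0,0,0],[0,0,0],[0,0,0],[0,0,0]],"dr":[[0,0,7],[0,0,4],[0,0,0],[0,0,0],[0,0,0]],"jaw":[0,0,0,0,0]}' 50
python3 - <<'E'
from h import *
import pickle
s=get_state();m=Ro.from_quat(s["tcp_rot"]).as_matrix();print(s["eef_pos"],np.degrees(np.arctan2(m[1,1],m[0,1])))
im,c=shot("wrist","w14");pickle.dump(c,open("w14.pk","wb"))
try: print(knobs(im,c));f,o=fence(im,c,a=-.02,b=.025,ys=(-.165,-.15,-.135,.135,.15,.165));print(f,o.round(4).tolist())
except Exception as e: print(e)
sc,_=shot("scene","s9")
C=np.zeros((600,800,3),np.uint8);C[:420,:560]=im;b=cv2.resize(sc[170:320,215:405],(238,188),interpolation=2);C[412:,562:]=b
n=cv2.resize(im[100:220,200:360],(240,180),interpolation=2);C[:180,560:]=n;cv2.imwrite("pics/c9.png",C)
E
```

```text
time: 54.7
eef_pos: [0.4698, 0.1281, 0.0443]
tcp_rot: [0.968, 0.25, -0.002, 0.001]
contact_force: [-7.6, 1.5, 12.3]
opening: 0.457
-61.062523033960076 [0.15733384 1.07935353 1.7888809 ]
time: 55.12
eef_pos: [0.471, 0.128, 0.0432]
tcp_rot: [0.97, 0.245, -0.0, -0.0]
contact_force: [0.3, -0.3, -0.4]
opening: 1.002
time: 55.53
eef_pos: [0.4646, 0.1279, 0.1997]
tcp_rot: [0.896, 0.443, -0.0, -0.0]
contact_force: [-0.0, -0.0, -0.1]
opening: 0.996
time: 55.95
eef_pos: [0.4589, 0.1281, 0.2389]
tcp_rot: [0.736, 0.677, 0.0, 0.0]
contact_force: [0.0, 0.0, -0.0]
opening: 1.002
time: 56.37
eef_pos: [0.459, 0.128, 0.2381]
tcp_rot: [0.499, 0.867, -0.0, -0.0]
contact_force: [0.2, -0.1, 0.1]
opening: 1.0
time: 56.78
eef_pos: [0.459, 0.128, 0.2381]
tcp_rot: [0.215, 0.977, 0.0, -0.0]
contact_force: [-0.6, 0.7, 0.3]
opening: 0.998
time: 57.2
eef_pos: [0.459, 0.128, 0.2383]
tcp_rot: [0.124, 0.992, -0.0, -0.0]
contact_force: [-0.2, 0.9, 0.0]
opening: 0.998
[0.45898061 0.12804343 0.23828702] 75.74682400792281
{'L': (array([534.4, 280.5]), array([26.1, 63.1]), 121.2, array([445.36956522, 230.75362319])), 'R': (array([472.5, -43. ]), array([15.1, 71.3]), 121.6, array([107.56302521, 248.86554622]))}
[-0.08148148  0.011     ] [[-0.165, 0.024, 0.1714], [-0.15, 0.0125, 0.1313], [-0.135, 0.022, 12.4922], [0.135, -0.02, 0.6572], [0.15, -0.003, 5.2588], [0.165, -0.0145, 6.5742]]h.py:34: RankWarning: Polyfit may be poorly conditioned
  if r.max()>.002: f=np.polyfit(o[k,0][r<.0021],o[k,1][r<.0021],1)
```

View pics/c9.png

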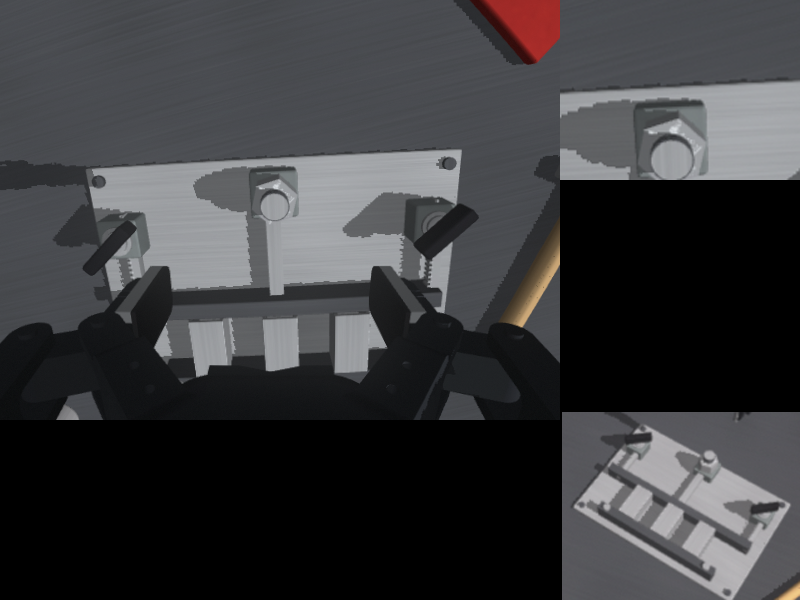

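The wrist view shows the three pieces bridging fence and stop, with both knob bars parallel. The scene inset shows the fence square against all three and the nut seated. I'll make one last numeric fence check from the fixed cameras and hand in.

```bash
python3 - <<'E'
from h import *
im,c=shot("top","t12")
try: f,o=fence(im,c,b=.025);print(f,o.round(4).tolist())
except Exception as e: print(e)
print(get_state()["contact_force"]);print(sign_off())
E
```

```text
expected non-empty vector for x
[-0.78478762  0.85941495 -0.14220849]
the job is handed in; nothing more can be done
None
```

All three pieces are on the bed between fence and stop, the fence is wound up against them, and the lock nut is run down to its hard stop. I handed the job in at about 57 s on the robot's clock. `sign_off()` reports no verdict.

- **Pieces:** I placed them at jig y of about −85, 0 and +85 mm. The last wrist and scene pictures show all three bridging fence and stop squarely.
- **Fence:** I wound it in seven alternating knob turns. The largest skew I measured was 0.030 rad; I did not measure it during a turn. Right after the last knob turn, the top camera read 0.002 rad skew and the fence face 14.4 mm from the jig origin (15 mm nominal). Both knob bars stand at about 121.5°, which is about 3.97 rad.
- **Lock nut:** it turned freely until about −57° of jaw angle, close to the predicted −56°. The wrist moment then rose to 1.8 N m, which I took as hard down.

**Checks that failed or are missing:**
- The two numeric fence checks after the nut was tightened gave nothing usable: the gripper's fingers hid the fence in the wrist view, and the top-camera fit failed. The final skew and gap therefore rest on the earlier top-camera reading and the last pictures.
- I could not measure the fence's contact force on the pieces. I inferred the grip from the knob angles.
- I did not re-measure the bystanders, but the arm stayed clear of them.

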